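# Build up a staggered table planter

### The job

Build the staggered planter on its stone-footed base box: set the long stepped box on the base's low rims, turned end for end so that its planted end overhangs the base's unplanted end, and push it in until it is flat against the base's step; then set the short plain box on the long box's low rims, overhanging the opposite way, and push it in flat against that box's step without dragging the long box off the base's step. Keep the sides of the three boxes flush and the boxes level, and set them down gently rather than dropping them. Leave the base where it stands and do not disturb the other things on the table.

Things in the scene. Friction and masses are not known exactly. Their poses are not given: they have to be found in the camera images.
- base_mid (a point): Stepped base box, black timber, 180 mm long (x) by 60 wide (y), on a fixed stone foot 210 x 100 x 18 mm; 2.6 kg, not fastened to the table. Low rims, 50 mm above its underside (68 above the table), from its unplanted end x=-90 to x=+36 mm; then the planted pocket to x=+90. Point: mid-length, mid-width, 43 mm above the table. x to the planted end (robot's left, more or less), z up.
- base_step (a point): Foot of the base's step, mid-width: at low-rim level, 36 mm along x and 25 mm up from base_mid, same axes. Here the pocket's 10 mm higher walls (60 mm) make an upright step across the full width, facing -x. Stiff plastic plants in the pocket rise about 5 mm above its walls. The space between the low rims is hollow; all walls are 8 mm thick.
- long_mid (a point): The loose long box, 0.3 to 0.55 kg: the same shape and size as the base box but without the stone foot, flat underneath. Point: mid-length, mid-width, 25 mm above its underside. x to its planted end, z up. Finished: x opposite to the base's x, unplanted end face (x=-90 mm) on the base's step, this point 54 mm to the -x side of base_mid and 50 mm above it.
- long_step (a point): Foot of the long box's step, mid-width: at the level of its low rims, 36 mm along x and 25 mm up from long_mid, same axes; the step is 10 mm high and faces the box's -x. The long box is held on the base by its weight alone: pushed hard against this step, the short box drags it outwards. Low rims from x=-90 to +36 mm, planted pocket from +36 to +90 mm.
- short_mid (a point): The loose short plain box, 0.25 to 0.5 kg, black timber, 160 mm long (x), 60 wide (y), 50 high, no step, ends alike, flat underneath; stiff plastic plants about 5 mm above its rim. Point: its centre, 25 mm up. Finished (either way round): one end face on the long box's step, this point 44 mm to the -x side of long_mid and 50 mm above it. Long and short box may start on either side.
- mug: Bystander: white mug, 80 mm across, 88 mm high; origin under its centre.
- remote: Bystander: black remote control, 45 x 170 x 16 mm; origin under its centre.
- mister: Bystander: amber misting bottle with a black spray head, 72 mm across, 174 mm high; origin under its centre.
- snips: Bystander: snips lying flat, about 190 mm long, 16 mm high; origin under the pivot.
- sprig_a: Bystander: loose plastic sprig on a 30 mm plug, 55 mm across, 35 mm high; origin under its centre.
- sprig_b: Bystander: a second loose sprig like the first.
- pot: Bystander: empty terracotta pot, upright, 90 mm across, 78 mm high; origin under its centre.
Things that resemble listed ones, but are neither listed nor needed, are in the scene too. Leave any turquoise look-alike of the part that bears short_mid alone.

How it is judged:
By the outcome, as a careful person would: the job done as asked, in the order asked, and still so for the second after the job is handed in, with the robot touching nothing.
It also fails if it takes over 72 s, if anything falls off the work surface, if the arm or the gripper's body presses on something with over 40 N, if the wrist force passes 120 N, or if a joint passes its speed limit or range.

### The arm

A 6-joint arm with a two-finger parallel gripper is mounted at the origin on the work surface. World frame = base frame: x ahead of the robot, y to its left, z up, the work surface at z = 0. Lengths are in mm, angles in rad, forces in N, time in s.
With the tool pointing down it reaches from about 350 to 875 mm from the base axis. Payload 4.2 kg.
Tool frame: the origin (TCP) lies where the fingers leave the gripper's body, on its centre line; the fingertips stand 73 mm ahead of it and the grasp point (between the pads) lies 54 mm ahead of it; z points along the fingers, y is the direction in which the jaws open and shut (so a half turn about z gives the same grasp; the last joint's range is limited). The gripper opens to 85 mm and grips with 20 to 120 N. Pads are 22 mm wide; open, the fingers measure 114 mm over their backs; the gripper's body (76 mm by 85 mm) begins 54 mm behind the grasp point. The pads swing forward as they close: fully open they stand 13 mm farther back than shut.
Start: joints at [-1.034, 0.385, 0.008, 0, -1.194, -0.259], TCP at [171.417, -601.012, 303.912] pointing down, gripper open.
Joint ranges: [-3.14, 3.14], [-1.21, 2.06], [-1.07, 1.41], [-3.16, 2.05], [-2.99, -0.16], [-3.1, 3.1]. Speed limits (rad/s): [2.79, 2.79, 3.14, 3.14, 3.14, 3.14].

### API

Orientations are given as a unit quaternion [x, y, z, w].
In Python, from bench import arm gives the robot as it stands.
- The arm moves only by the tool apply_moves, never from a script. Its argument "increments" is a list that holds one entry, the list of rows, each a list of 7 numbers: the shift along the tool's x, y, z scaled (see below), then the turn, a rotation vector about the tool's x, y, z scaled (see below), then the gripper's target within -1 to 1 (fully open at 1, half-way at 0, shut at -1). A call has 1 to 10 rows; each row is the pose to reach, as a shift and turn from the pose commanded when the call began, along the tool's axes at that moment; what a row does not reach only later rows make up. The controller multiplies each number of a shift by 100 mm and each number of a turn by 0.5 rad. A row lasts 1/10 s, in which the tool goes at most 50 mm and 8.59 degrees, less where a joint would pass 70% of its speed; a pose out of reach is approached as far as the arm can. A call with a number of a shift or a turn outside -1 to 1 is refused whole. A call with a gripper value outside its range is refused whole. The fingers move at their own pace and stop on an object; the grip force is fixed at half the most. Time passes only in rows, so rows that repeat a pose let the fingers close. It gives the time, the measured TCP pose, the force and the opening at its end, in the units of the state.
- arm.read_state(): the state, without advancing time (a new reading comes with each control period).
- arm.get_image(name): name is "scene" or "top"; returns a dict with "img" (400x640x3 uint8, red, green, blue), "fx", "fy", "cx", "cy" (pixels), "pose" (4x4, takes a point from camera to world coordinates). Camera axes: x right, y up, looking along -z (the intrinsics and any distortion apply to the point x, -y, -z); pixel columns grow to the right and rows downward; lengths in mm; the calibration is good to about 2 mm. A picture is of the moment at which its call begins. There is no depth.
- arm.job_done(): hands the job in, once; it reports no verdict.
Trained networks look in a picture, given as the dict that the camera call returned (one of the last four; its "shot" number tells which), for a name from the list of things; names that differ only in an ending like _2 or _b are one class to them, and where a whole thing is asked for, a point or a joint stands for the part that bears it (a point fixed in the world has none). Each returns a list of dicts, best first, with "conf" (0 to 1); they miss things now and then, are a little off and sometimes report something else, mostly with a low value. They report only what shows in the picture. A call takes as long as a camera call. They do not tell look-alikes from the thing itself.
- arm.outline_of(label, picture): "pixels" (400x640 bool, what is visible of it) and "box" ([centre column, centre row, width, height] in pixels, round what is visible of it).
- arm.mark_of(label, picture): "at" ([column, row] in pixels: a listed point, or the origin of a listed thing).
The state is a dict: "clock": time; "joints": joint angles; "joint_vel": joint speeds; "joint_efforts": joint torques, N m; "position": TCP position; "ee_rot": TCP orientation; "contact_force": force on the tool from outside, world axes, zero at the start; "wrist_torque": the same for the moment, N m; "gripper_width": finger opening in mm.
Only numpy, scipy, OpenCV 4.12 (cv2) and the standard library are available. Lean on these libraries where they do the work, as an engineer would, in place of code of your own. Each camera call takes 0.05 s, during which the arm holds its last target.

## Working session

There is one attempt and no reset: what is moved stays moved. The work goes in short steps, Python scripts to look and compute and a tool call to move; the robot and the scene stay as the last step left them, time stands still between calls to the robot, and variables do not carry over. Pictures are saved under pics/ and viewed, and the job is handed in when it is done.

Besides the shell and the picture viewer there is one more tool, called after "Call:" by a JSON object that holds its "name" and its "arguments". apply_moves: Moves the arm, as the interface text tells. Shifts and turns lie within -1 to 1; 1 stands for 100 mm of shift or 0.5 rad of turn. Its arguments: {"type":"object","properties":{"increments":{"type":"array"}},"required":["increments"]}

```bash
ls; mkdir -p pics; python3 - <<'E'
from bench import arm
import cv2
s=arm.read_state(); print(s)
for n in("scene","top"):
    d=arm.get_image(n); print(n,d['fx'],d['fy'],d['cx'],d['cy'],d['pose'],[k for k in d])
    cv2.imwrite(f'pics/{n}0.png',d['img'][:,:,::-1])
    for l in ['base_mid','base_step','long_mid','long_step','short_mid','mug','remote','mister','snips','sprig_a','pot']:
        print(l,[(round(r['conf'],2),[round(float(v)) for v in r['at']]) for r in arm.mark_of(l,d)])
E
```

```text
pics
{'clock': 0.0, 'joints': array([-1.03439505e+00,  3.85557527e-01,  6.62046317e-03, -5.17799466e-04,
       -1.19402171e+00, -2.58590532e-01]), 'joint_vel': array([-6.52308171e-04, -6.42857914e-04,  1.38277715e-03,  9.71329848e-05,
       -6.51059281e-04,  3.91454613e-04]), 'joint_efforts': array([ 2.05338947e-04, -3.92288268e+01,  1.88401830e+01,  4.18615177e+00,
       -4.56765221e-03, -1.11044614e-05]), 'position': array([ 171.30852187, -600.61208709,  302.81594762]), 'ee_rot': array([-1.38364433e-01,  9.90380764e-01,  1.09007752e-03, -1.96678693e-04]), 'contact_force': array([ 0.15654982, -1.61773526,  0.0150327 ]), 'wrist_torque': array([-0.05159066, -0.02427407,  0.04183601]), 'gripper_width': 85.85470951970163}
scene 401.2330716518781 401.2330716518781 323.695283510962 195.30006808929787 [[-2.10183672e-01 -8.11903381e-01  5.44642749e-01  1.35565314e+03]
 [ 9.77616700e-01 -1.69182006e-01  1.25072123e-01  1.62692496e+02]
 [-9.40272628e-03  5.58739965e-01  8.29289599e-01  1.27524708e+03]
 [ 0.00000000e+00  0.00000000e+00  0.00000000e+00  1.00000000e+00]] ['img', 'fx', 'fy', '
[... 551 characters left out ...]
-9.99843626e-01  1.53422872e-02  8.79424592e-03 -2.69171668e+01]
 [ 1.01307960e-02  8.93335148e-02  9.95950245e-01  1.12795723e+03]
 [ 0.00000000e+00  0.00000000e+00  0.00000000e+00  1.00000000e+00]] ['img', 'fx', 'fy', 'cx', 'cy', 'pose', 'shot']
base_mid [(0.73, [294, 204])]
base_step [(0.9, [280, 196]), (0.65, [297, 206])]
long_mid [(0.74, [416, 220])]
long_step [(0.59, [420, 209])]
short_mid [(0.81, [130, 204]), (0.7, [189, 224]), (0.59, [345, 144])]
mug [(0.69, [282, 147])]
remote [(0.57, [346, 144])]
mister [(0.94, [408, 144])]
snips [(0.75, [408, 143]), (0.69, [292, 206]), (0.63, [490, 246]), (0.58, [346, 144])]
sprig_a [(0.56, [241, 264]), (0.54, [354, 268])]
pot [(0.71, [209, 149])]
```

View pics/scene0.png

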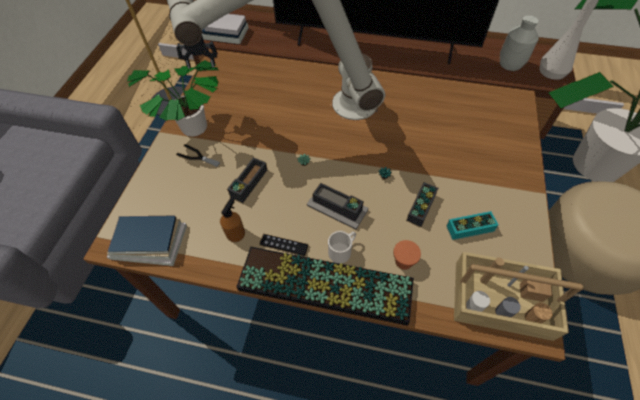

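View pics/top0.png

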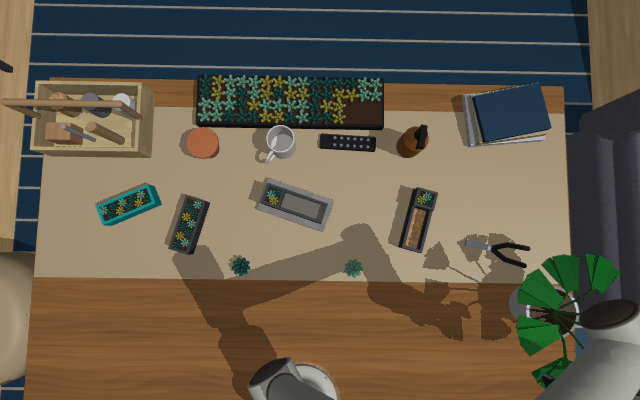

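```bash
python3 - <<'E'
import cv2
a=cv2.imread('pics/scene0.png')[140:290,215:495]; cv2.imwrite('pics/sc.png',cv2.resize(a,None,fx=2.85,fy=2.85,interpolation=cv2.INTER_CUBIC))
a=cv2.imread('pics/top0.png')[110:290,90:290]; cv2.imwrite('pics/tl.png',cv2.resize(a,None,fx=3.3,fy=3.3,interpolation=cv2.INTER_CUBIC))
a=cv2.imread('pics/top0.png')[110:290,250:450]; cv2.imwrite('pics/tr.png',cv2.resize(a,None,fx=3.3,fy=3.3,interpolation=cv2.INTER_CUBIC))
E
```

```text
(no output)
```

View pics/sc.png

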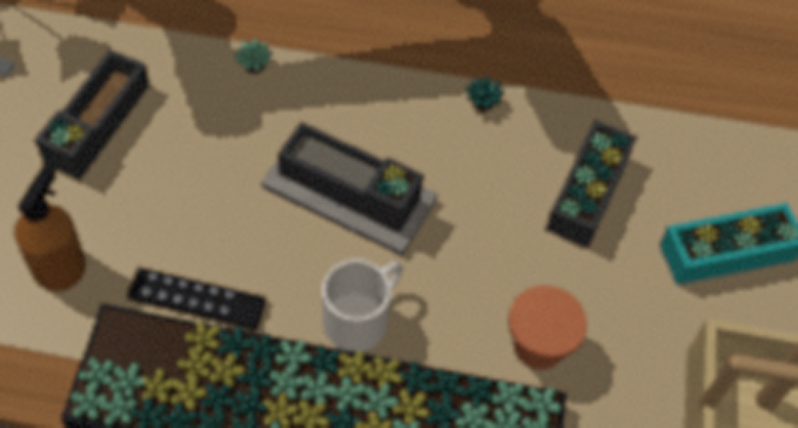

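View pics/tl.png

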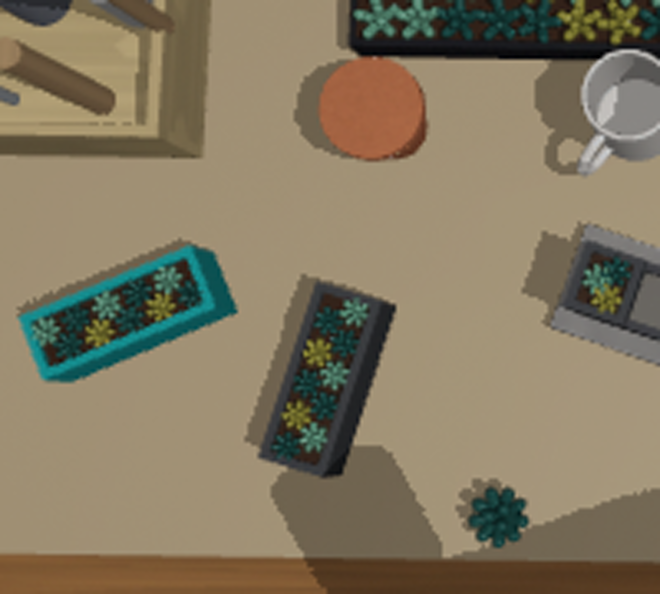

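View pics/tr.png

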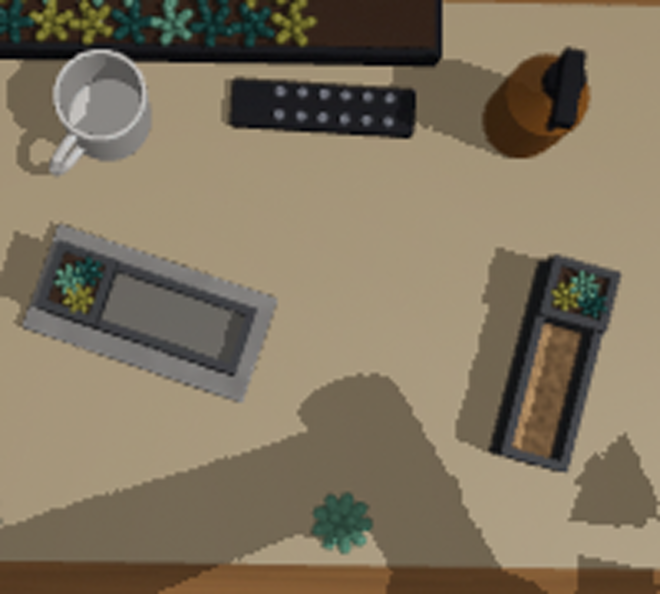

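```bash
cat > h.py <<'E'
import numpy as np, cv2
from scipy.optimize import minimize, least_squares
from scipy.ndimage import map_coordinates, gaussian_filter
def proj(d,P):
    P=np.atleast_2d(P); T=np.linalg.inv(d['pose']); c=P@T[:3,:3].T+T[:3,3]
    return np.c_[d['fx']*c[:,0]/-c[:,2]+d['cx'], d['fy']*-c[:,1]/-c[:,2]+d['cy']]
def ray(d,uv,z):
    R=d['pose'][:3,:3];o=d['pose'][:3,3]
    v=R@np.array([(uv[0]-d['cx'])/d['fx'],-(uv[1]-d['cy'])/d['fy'],-1]); return o+v*(z-o[2])/v[2]
def cub(x0,x1,y0,y1,z0,z1): return np.array([[x,y,z] for x in(x0,x1) for y in(y0,y1) for z in(z0,z1)],float)
# parts relative to mid point
STEP=[cub(-90,36,-30,30,-25,25),cub(36,90,-30,30,-25,35)]
SHORT=[cub(-80,80,-30,30,-25,25)]
def world(p,C):
    x,y,z,a=p; c,s=np.cos(a),np.sin(a); return C@np.array([[c,s,0],[-s,c,0],[0,0,1]])+[x,y,z]
def sil(d,p,parts,S=4):
    m=np.zeros((400*S,640*S),np.uint8)
    for C in parts:
        q=proj(d,world(p,C)); h=cv2.convexHull(((q+.5)*S*16-8).astype(np.int32))
        cv2.fillConvexPoly(m,h,255,shift=4)
    return cv2.resize(m,(640,400),interpolation=cv2.INTER_AREA).astype(float)/255
def fit(ds,masks,p0,parts,freez=False):
    sc=np.array([1,1,1,.02])
    def f(u):
        p=p0+u*sc
        if freez:p[2]=p0[2]
        return sum(((sil(d,p,parts)-m)**2).sum() for d,m in zip(ds,masks))
    sim=np.vstack([np.zeros(4),np.eye(4)*8])
    r=minimize(f,np.zeros(4),method='Nelder-Mead',options=dict(initial_simplex=sim,xatol=.05,fatol=.05,maxiter=400))
    return p0+r.x*sc,r.fun
E
cat > snap.py <<'E'
import pickle,sys
from bench import arm
import cv2
def snap(name,labels):
    out={}
    for n in("scene","top"):
        d=dict(arm.get_image(n)); d['o']={l:[(r['conf'],r['box'],r['pixels']) for r in arm.outline_of(l,d)] for l in labels}
        out[n]=d
    pickle.dump(out,open(name+'.pkl','wb')); return out
E
python3 - <<'E'
from snap import *
import numpy as np
o=snap('s0',['base_mid','long_mid','short_mid'])
for n in o:
  for l,v in o[n]['o'].items(): print(n,l,[(round(c,2),[round(float(x),1) for x in b]) for c,b,_ in v])
  im=o[n]['img'].copy()
  for l,v in o[n]['o'].items():
    for c,b,p in v[:2]:
      cs,_=cv2.findContours(cv2.resize(p.astype(np.uint8),None,fx=4,fy=4,interpolation=0),0,1)
      o[n].setdefault('cs',[]).extend(cs)
  big=cv2.resize(im,None,fx=4,fy=4,interpolation=0); cv2.drawContours(big,o[n]['cs'],-1,(255,0,0),1)
  if n=='top': r=big[680:1040,700:1460] ; 
  else: r=big[600:960,880:1660]
  cv2.imwrite(f'pics/m_{n}.png',r[:,:,::-1])
E
```

```text
scene base_mid [(0.94, [337.1, 205.2, 61.1, 54.3])]
scene long_mid [(0.58, [248.4, 179.8, 41.9, 42.3])]
scene short_mid [(0.64, [470.1, 226.4, 53.3, 21.0]), (0.61, [423.1, 205.0, 28.4, 43.2]), (0.24, [250.0, 182.2, 46.3, 46.0])]
top base_mid [(0.63, [295.0, 204.7, 78.3, 58.6])]
top long_mid [(0.55, [415.1, 220.1, 39.9, 64.4]), (0.32, [346.6, 143.2, 56.9, 14.3]), (0.19, [411.9, 142.3, 30.5, 39.7])]
top short_mid [(0.89, [130.5, 206.1, 62.8, 45.2]), (0.68, [280.4, 143.5, 33.9, 37.4]), (0.57, [189.1, 226.6, 35.9, 60.3])]
```

View pics/m_top.png

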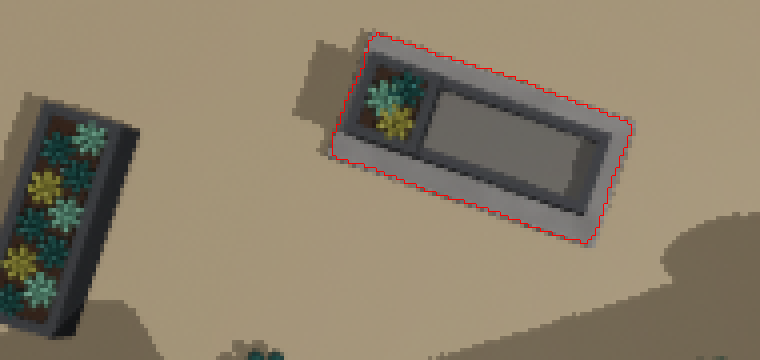

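View pics/m_scene.png

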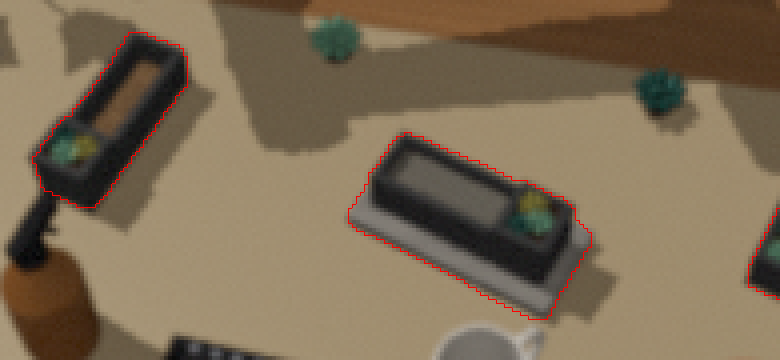

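```bash
cat >> h.py <<'E'
FOOT=[cub(-105,105,-50,50,-43,-25)]
def edges_sal(img):
    L=cv2.cvtColor(img,cv2.COLOR_RGB2GRAY).astype(float); g=gaussian_filter(L,.7)
    return g
def overlay(d,items,box,k,fn):
    x0,y0,x1,y1=box; im=cv2.resize(d['img'][y0:y1,x0:x1],None,fx=k,fy=k,interpolation=cv2.INTER_NEAREST).copy()
    for p,parts,col in items:
        for C in parts:
            q=(proj(d,world(p,C))-[x0,y0]+.5)*k
            for i in range(8):
                for b in(1,2,4):
                    if not i&b: cv2.line(im,tuple(int(v) for v in q[i]),tuple(int(v) for v in q[i|b]),col,1)
    cv2.imwrite(fn,im[:,:,::-1])
E
python3 - <<'E'
import pickle; from h import *
o=pickle.load(open('s0.pkl','rb')); S,T=o['scene'],o['top']
m=lambda d,l,i=0:d['o'][l][i][2].astype(float)
b0=ray(T,(294,204),43);print(b0, ray(S,(335,203),43))
step=ray(T,(280,196),68); a=np.arctan2(*(step-b0)[:2][::-1]);print(a)
for nm,l,parts,ms,p0 in [('base','base_mid',STEP+FOOT,(0,0),[*b0,a]),('long','long_mid',STEP,(0,0),[*ray(T,(416,220),25),-.1]),('short','short_mid',SHORT,(1,2),[*ray(T,(189,224),25),-.2])]:
    p0=np.array(p0,float)
    for ds,mm in ([S,T],ms),([S],ms[:1]),([T],ms[1:]):
        fz=len(ds)==1
        best=min([fit(ds,[m(d,l,i) for d,i in zip(ds,mm)],np.array([*p0[:3],p0[3]+da]),parts,fz) for da in(-.2,.1)],key=lambda r:r[1])
        print(nm,len(ds),np.round(best[0],3),round(best[1],1))
        if not fz: globals()[nm]=best[0]
pickle.dump((base,long,short),open('p0.pkl','wb'))
it=[(base,STEP+FOOT,(255,0,0)),(long,STEP,(255,0,0)),(short,SHORT,(255,0,0))]
overlay(T,it,(160,170,450,265),2.75,'pics/ov_t.png'); overlay(S,it,(220,145,450,250),3.4,'pics/ov_s.png')
E
```

```text
[562.43280869  31.72566743  43.        ] [571.11185158  24.43140389  43.        ]
1.092793237299455
base 2 [563.871  30.762  43.468   1.244] 135.2
base 1 [562.799  30.884  45.776   1.24 ] 30.3
base 1 [564.558  30.806  34.068   1.251] 92.3
long 2 [ 5.21728e+02 -3.28558e+02  2.55970e+01 -2.59000e-01] 101.9
long 1 [ 5.21251e+02 -3.26921e+02  3.94960e+01 -2.15000e-01] 54.7
long 1 [ 5.21752e+02 -3.28686e+02  2.70140e+01 -2.68000e-01] 35.6
short 2 [ 4.98711e+02  3.37593e+02  2.47000e+01 -2.61000e-01] 133.1
short 1 [ 4.98186e+02  3.37448e+02  3.13410e+01 -2.60000e-01] 37.2
short 1 [ 4.99208e+02  3.38216e+02  3.70670e+01 -2.86000e-01] 88.4
```

View pics/ov_t.png

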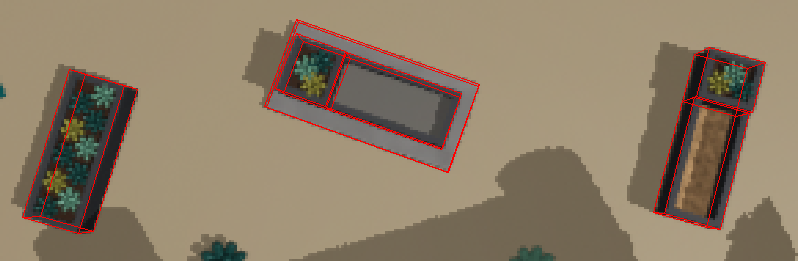

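View pics/ov_s.png

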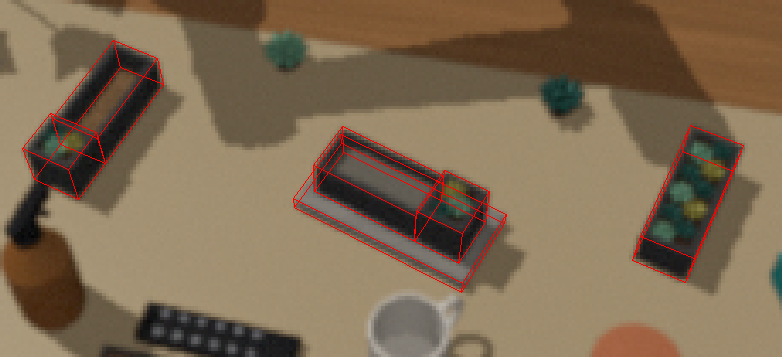

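```bash
cat > plan.py <<'E'
import json,sys,numpy as np,os
# tool x dir angle a, tool y = (sin a,-cos a), z down
F='cmd.json'
def load(): return json.load(open(F)) if os.path.exists(F) else [171.417,-601.012,303.912,-2.864]
def num(c,t,dec=2):
    a=c[3]; ex=np.array([np.cos(a),np.sin(a)]); ey=np.array([np.sin(a),-np.cos(a)])
    d=np.array(t[:2])-c[:2]
    s=[d@ex/100,d@ey/100,-(t[2]-c[2])/100]; r=-(t[3]-a)/.5
    return [round(float(v),dec) for v in s]+[round(float(r),3)]
def app(c,n):
    a=c[3]; ex=np.array([np.cos(a),np.sin(a)]); ey=np.array([np.sin(a),-np.cos(a)])
    p=np.array(c[:2])+100*(n[0]*ex+n[1]*ey)
    return [*map(float,p),c[2]-100*n[2],a-.5*n[3]]
def go(t,dec=2,commit=True):
    c=load(); k=1
    while True:
        cc=list(c);seq=[];ok=True
        for i in range(k):
            w=[cc[j]+(t[j]-cc[j])/(k-i) for j in range(4)]
            n=num(cc,w,dec); ok&=max(map(abs,n))<=1
            dist=100*np.linalg.norm(n[:3]); rows=int(np.ceil(max(dist/50,abs(n[3])*.5/.149)))
            seq.append((n,rows)); cc=app(cc,n)
        if ok: break
        k+=1
    for n,r in seq: print([*n[:3],0,0,n[3]],'rows>=',r)
    print('cmd',np.round(cc,2))
    if commit: json.dump(cc,open(F,'w'))
def chk():
    from bench import arm
    s=arm.read_state(); c=load(); q=s['ee_rot']
    from scipy.spatial.transform import Rotation as R
    M=R.from_quat(q).as_matrix()
    print('t',round(s['clock'],2),'pos',np.round(s['position'],1),'ang',round(np.arctan2(M[1,0],M[0,0]),4),'tiltz',np.round(M[:2,2],4),'F',np.round(s['contact_force'],2),'T',np.round(s['wrist_torque'],2),'w',round(s['gripper_width'],1),'j',np.round(s['joints'],2),'cmd',np.round(c,2))
E
python3 - <<'E'
from bench import arm
import numpy as np; from plan import *; chk()
from h import *
import pickle
b,l,s=pickle.load(open('p0.pkl','rb'))
a=l[3]; gx=l[:2]+8*np.array([np.cos(a),np.sin(a)]); print(l,gx)
T=pickle.load(open('s0.pkl','rb'))['top']
for n,p,z in(('mister',(408,144),0),('pot',(203,143),40),('mug',(282,147),0),('remote',(346,144),8),('sprig',(241,264),15),('sprig',(354,268),15),('plant',(560,300),250)): print(n,ray(T,p,z))
go([gx[0],gx[1],250,a])
E
```

```text
t 1.6 pos [ 171.4 -601.   303.9] ang -2.8638 tiltz [ 0. -0.] F [-0.24 -0.2  -0.55] T [ 0.05 -0.01 -0.04] w 85.6 j [-1.03  0.38  0.01 -0.   -1.19 -0.26] cmd [ 171.42 -601.01  303.91   -2.86]
[ 5.21727503e+02 -3.28558160e+02  2.55965655e+01 -2.59337623e-01] [ 529.45998377 -330.6096831 ]
mister [ 755.7887476 -311.3328968    0.       ]
pot [738.48973545 302.84028636  40.        ]
mug [739.91723733  74.15126524   0.        ]
remote [ 750.57551589 -120.54245686    8.        ]
sprig [386.29514516 184.61402867  15.        ]
sprig [ 379.24002862 -146.28374511   15.        ]
plant [ 332.55148605 -597.28584939  250.        ]
[-0.7, 0.27, 0.09, 0, 0, -0.868] rows>= 3
[-0.75, -0.05, 0.09, 0, 0, -0.868] rows>= 3
[-0.66, -0.36, 0.09, 0, 0, -0.868] rows>= 3
[-0.44, -0.6, 0.09, 0, 0, -0.868] rows>= 3
[-0.15, -0.73, 0.09, 0, 0, -0.869] rows>= 3
[0.16, -0.73, 0.09, 0, 0, -0.868] rows>= 3
cmd [ 5.2953e+02 -3.3013e+02  2.4991e+02 -2.6000e-01]
```

```bash
rm -f cmd.json; python3 - <<'E'
import pickle,cv2; from h import *
o=pickle.load(open('s0.pkl','rb')); S,T=o['scene'],o['top']
print('pot base',ray(S,(195,132),0), ray(T,(520,300),0))
for z in(150,250,350): print(z,[np.round(ray(T,p,z)[:2]) for p in((518,285),(518,330),(555,260),(535,375),(610,265))],[np.round(ray(S,p,z)[:2]) for p in((142,108),(215,95),(208,68))])
a=T['img'][230:400,480:640];cv2.imwrite('pics/pl.png',cv2.resize(a,None,fx=3.5,fy=3.5)[:,:,::-1])
a=S['img'][0:150,110:260];cv2.imwrite('pics/pls.png',cv2.resize(a,None,fx=4,fy=4)[:,:,::-1])
E
```

```text
pot base [ 309.85866572 -641.25628005    0.        ] [ 291.02106031 -640.48345874    0.        ]
150 [array([ 353., -555.]), array([ 240., -551.]), array([ 418., -654.]), array([ 130., -591.]), array([ 407., -797.])] [array([ 354., -804.]), array([ 225., -545.]), array([  70., -636.])]
250 [array([ 365., -501.]), array([ 264., -498.]), array([ 424., -590.]), array([ 165., -533.]), array([ 414., -718.])] [array([ 443., -718.]), array([ 325., -482.]), array([ 185., -565.])]
350 [array([ 378., -447.]), array([ 288., -444.]), array([ 429., -525.]), array([ 200., -475.]), array([ 421., -639.])] [array([ 532., -633.]), array([ 426., -419.]), array([ 299., -494.])]
```

View pics/pl.png

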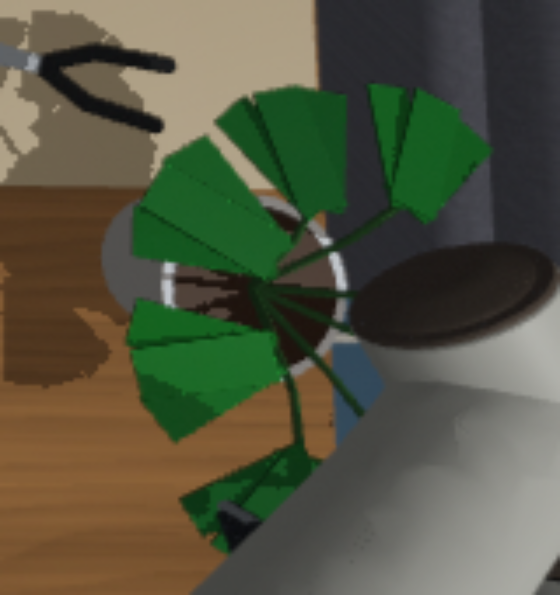

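View pics/pls.png

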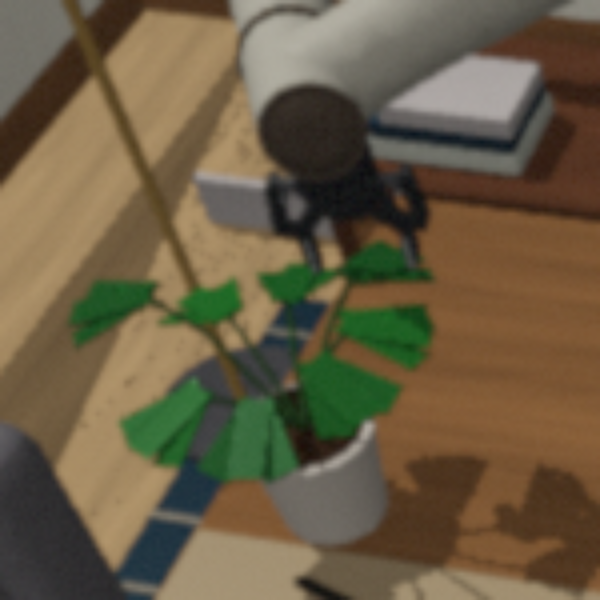

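```bash
python3 - <<'E'
from plan import *
go([171.417,-601.012,403.9,-2.864]); go([290,-370,400,-2.2]); go([529.5,-330.6,240,-.2595])
E
```

```text
[0.0, 0.0, -1.0, 0, 0, -0.0] rows>= 2
cmd [ 171.42 -601.01  403.91   -2.86]
[-0.59, 0.63, 0.01, 0, 0, -0.443] rows>= 2
[-0.72, 0.49, 0.01, 0, 0, -0.442] rows>= 2
[-0.8, 0.32, 0.02, 0, 0, -0.443] rows>= 2
cmd [ 289.7  -369.96  399.91   -2.2 ]
[-0.43, -0.43, 0.4, 0, 0, -0.97] rows>= 4
[-0.18, -0.58, 0.4, 0, 0, -0.97] rows>= 4
[0.1, -0.6, 0.4, 0, 0, -0.971] rows>= 4
[0.37, -0.48, 0.4, 0, 0, -0.97] rows>= 4
cmd [ 5.2938e+02 -3.3016e+02  2.3991e+02 -2.6000e-01]
```

Call:
{"name": "apply_moves", "arguments": {"increments": [[[0, 0, -1, 0, 0, 0, 1], [0, 0, -1, 0, 0, 0, 1], [0, 0, -1, 0, 0, 0, 1], [0, 0, -1, 0, 0, 0, 1]]]}}

```text
clock: 2.0
position: [171.5, -601.1, 405.7]
ee_rot: [-0.138, 0.99, -0.002, 0.001]
contact_force: [0.1, 1.2, -1.2]
gripper_width: 85.4
```

Call:
{"name": "apply_moves", "arguments": {"increments": [[[-0.59, 0.63, 0.01, 0, 0, -0.443, 1], [-0.59, 0.63, 0.01, 0, 0, -0.443, 1], [-0.59, 0.63, 0.01, 0, 0, -0.443, 1]]]}}

```text
clock: 2.3
position: [211.8, -521.1, 402.1]
ee_rot: [-0.249, 0.968, 0.001, 0.0]
contact_force: [0.3, -0.0, 0.2]
gripper_width: 85.9
```

```bash
python3 -c "
from plan import *
chk()"
```

```text
t 2.3 pos [ 211.8 -521.1  402.1] ang -2.6379 tiltz [-0.0005  0.0025] F [ 0.33 -0.    0.16] T [-0.07 -0.05  0.01] w 85.9 j [-0.9   0.23  0.03 -0.   -1.37 -0.17] cmd [ 5.2938e+02 -3.3016e+02  2.3991e+02 -2.6000e-01]
```

Call:
{"name": "apply_moves", "arguments": {"increments": [[[-0.72, 0.49, 0.01, 0, 0, -0.442, 1], [-0.72, 0.49, 0.01, 0, 0, -0.442, 1], [-0.72, 0.49, 0.01, 0, 0, -0.442, 1]]]}}

```text
clock: 2.6
position: [251.4, -444.1, 401.2]
ee_rot: [-0.354, 0.935, 0.001, 0.0]
contact_force: [-0.1, -0.3, -0.1]
gripper_width: 85.3
```

Call:
{"name": "apply_moves", "arguments": {"increments": [[[-0.8, 0.32, 0.02, 0, 0, -0.443, 1], [-0.8, 0.32, 0.02, 0, 0, -0.443, 1], [-0.8, 0.32, 0.02, 0, 0, -0.443, 1]]]}}

```text
clock: 2.9
position: [290.3, -368.0, 399.2]
ee_rot: [-0.455, 0.89, 0.001, -0.0]
contact_force: [-0.2, -1.3, 1.0]
gripper_width: 85.8
```

Call:
{"name": "apply_moves", "arguments": {"increments": [[[-0.43, -0.43, 0.4, 0, 0, -0.97, 1], [-0.43, -0.43, 0.4, 0, 0, -0.97, 1], [-0.43, -0.43, 0.4, 0, 0, -0.97, 1], [-0.43, -0.43, 0.4, 0, 0, -0.97, 1], [-0.43, -0.43, 0.4, 0, 0, -0.97, 1]]]}}

```text
clock: 3.4
position: [349.6, -361.3, 358.7]
ee_rot: [-0.654, 0.757, 0.001, -0.001]
contact_force: [0.2, 0.4, -0.1]
gripper_width: 85.0
```

Call:
{"name": "apply_moves", "arguments": {"increments": [[[-0.18, -0.58, 0.4, 0, 0, -0.97, 1], [-0.18, -0.58, 0.4, 0, 0, -0.97, 1], [-0.18, -0.58, 0.4, 0, 0, -0.97, 1], [-0.18, -0.58, 0.4, 0, 0, -0.97, 1], [-0.18, -0.58, 0.4, 0, 0, -0.97, 1]]]}}

```text
clock: 3.9
position: [409.6, -351.6, 319.1]
ee_rot: [0.816, -0.578, -0.001, 0.0]
contact_force: [-0.2, 0.1, 0.0]
gripper_width: 85.1
```

Call:
{"name": "apply_moves", "arguments": {"increments": [[[0.1, -0.6, 0.4, 0, 0, -0.971, 1], [0.1, -0.6, 0.4, 0, 0, -0.971, 1], [0.1, -0.6, 0.4, 0, 0, -0.971, 1], [0.1, -0.6, 0.4, 0, 0, -0.971, 1], [0.1, -0.6, 0.4, 0, 0, -0.971, 1]]]}}

```text
clock: 4.4
position: [469.5, -340.8, 279.5]
ee_rot: [0.931, -0.365, -0.0, 0.0]
contact_force: [-0.3, -0.1, -1.0]
gripper_width: 85.5
```

Call:
{"name": "apply_moves", "arguments": {"increments": [[[0.37, -0.48, 0.4, 0, 0, -0.97, 1], [0.37, -0.48, 0.4, 0, 0, -0.97, 1], [0.37, -0.48, 0.4, 0, 0, -0.97, 1], [0.37, -0.48, 0.4, 0, 0, -0.97, 1], [0.37, -0.48, 0.4, 0, 0, -0.97, 1], [0.37, -0.48, 0.4, 0, 0, -0.97, 1]]]}}

```text
clock: 5.0
position: [529.1, -330.5, 240.1]
ee_rot: [0.991, -0.131, 0.0, 0.0]
contact_force: [-0.3, -0.1, -0.2]
gripper_width: 85.5
```

```bash
python3 - <<'E'
from plan import *
chk()
go([529.5,-330.6,160,-.262]);go([529.5,-330.6,78,-.262])
E
```

```text
t 5.0 pos [ 529.1 -330.5  240.1] ang -0.262 tiltz [ 0.0004 -0.0002] F [-0.34 -0.12 -0.19] T [-0.07  0.05  0.03] w 85.5 j [-0.3   0.43 -0.09  0.   -1.05  1.61] cmd [ 5.2938e+02 -3.3016e+02  2.3991e+02 -2.6000e-01]
[0.0, 0.0, 0.8, 0, 0, 0.005] rows>= 2
cmd [ 5.2938e+02 -3.3016e+02  1.5991e+02 -2.6000e-01]
[0.0, 0.0, 0.82, 0, 0, -0.0] rows>= 2
cmd [ 5.2938e+02 -3.3016e+02  7.7910e+01 -2.6000e-01]
```

Call:
{"name": "apply_moves", "arguments": {"increments": [[[0, 0, 0.3, 0, 0, 0.005, 1], [0, 0, 0.6, 0, 0, 0.005, 1], [0, 0, 0.8, 0, 0, 0.005, 1], [0, 0, 0.8, 0, 0, 0.005, 1]]]}}

```text
clock: 5.4
position: [527.5, -329.7, 156.9]
ee_rot: [0.991, -0.132, -0.003, -0.001]
contact_force: [-0.4, 0.1, 0.2]
gripper_width: 85.5
```

Call:
{"name": "apply_moves", "arguments": {"increments": [[[0, 0, 0.25, 0, 0, 0, 1], [0, 0, 0.5, 0, 0, 0, 1], [0, 0, 0.7, 0, 0, 0, 1], [0, 0, 0.82, 0, 0, 0, 1], [0, 0, 0.82, 0, 0, 0, 1]]]}}

```text
clock: 5.9
position: [529.0, -330.1, 77.3]
ee_rot: [0.991, -0.131, -0.001, -0.0]
contact_force: [0.3, 0.1, 0.4]
gripper_width: 85.0
```

```bash
python3 - <<'E'
from plan import *
chk()
from bench import arm; import cv2
for n,b in(('top',(370,160,470,270)),('scene',(210,130,300,220))):
    d=arm.get_image(n); cv2.imwrite(f'pics/g1_{n}.png',cv2.resize(d['img'][b[1]:b[3],b[0]:b[2],::-1],None,fx=5,fy=5))
E
```

```text
t 5.9 pos [ 529.  -330.1   77.3] ang -0.2625 tiltz [-0.0016  0.0005] F [0.28 0.12 0.39] T [-0.01 -0.01  0.04] w 85.0 j [-0.3   0.62 -0.24  0.   -0.72  1.61] cmd [ 5.2938e+02 -3.3016e+02  7.7910e+01 -2.6000e-01]
```

View pics/g1_top.png

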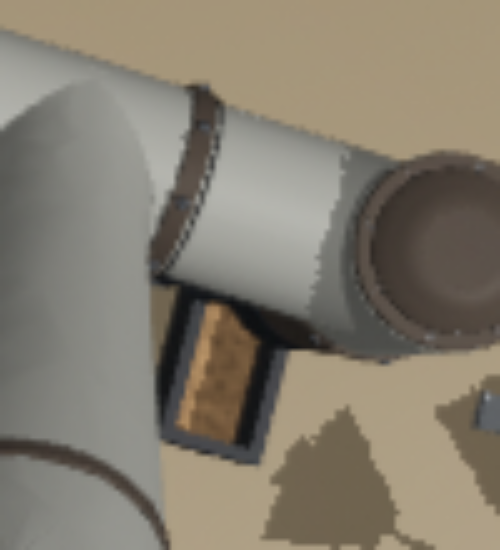

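View pics/g1_scene.png

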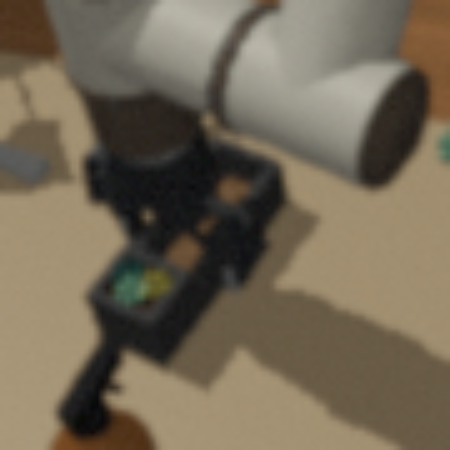

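Call:
{"name": "apply_moves", "arguments": {"increments": [[[0, 0, 0, 0, 0, 0, 0.4], [0, 0, 0, 0, 0, 0, 0.2], [0, 0, 0, 0, 0, 0, -0.2], [0, 0, 0, 0, 0, 0, -1], [0, 0, 0, 0, 0, 0, -1], [0, 0, 0, 0, 0, 0, -1], [0, 0, 0, 0, 0, 0, -1]]]}}

```text
clock: 6.7
position: [530.2, -330.6, 79.7]
ee_rot: [0.991, -0.13, 0.001, 0.001]
contact_force: [-0.8, -0.7, 5.3]
gripper_width: 59.2
```

```bash
python3 - <<'E'
from plan import *
chk()
E
```

```text
t 6.7 pos [ 530.2 -330.6   79.7] ang -0.2613 tiltz [ 0.0027 -0.0014] F [-0.79 -0.7   5.34] T [ 0.03  0.18 -0.03] w 59.2 j [-0.3   0.61 -0.24  0.   -0.72  1.61] cmd [ 5.2938e+02 -3.3016e+02  7.7910e+01 -2.6000e-01]
```

```bash
python3 - <<'E'
from plan import *
c=load(); go([c[0],c[1],178,c[3]]); go([541.4,-35.5,186,-1.897])
E
```

```text
[0.0, 0.0, -1.0, 0, 0, -0.0] rows>= 2
cmd [ 5.2938e+02 -3.3016e+02  1.7791e+02 -2.6000e-01]
[-0.16, -0.72, -0.02, 0, 0, 0.817] rows>= 3
[-0.43, -0.6, -0.02, 0, 0, 0.818] rows>= 3
[-0.64, -0.37, -0.02, 0, 0, 0.817] rows>= 3
[-0.73, -0.09, -0.02, 0, 0, 0.818] rows>= 3
cmd [541.53 -35.37 185.91  -1.9 ]
```

Call:
{"name": "apply_moves", "arguments": {"increments": [[[0, 0, -0.1, 0, 0, 0, -1], [0, 0, -0.3, 0, 0, 0, -1], [0, 0, -0.6, 0, 0, 0, -1], [0, 0, -0.85, 0, 0, 0, -1], [0, 0, -1, 0, 0, 0, -1], [0, 0, -1, 0, 0, 0, -1]]]}}

```text
clock: 7.3
position: [529.9, -330.1, 180.0]
ee_rot: [0.991, -0.131, 0.002, 0.0]
contact_force: [0.1, -0.1, -4.8]
gripper_width: 59.7
```

Call:
{"name": "apply_moves", "arguments": {"increments": [[[-0.04, -0.18, 0, 0, 0, 0.2, -1], [-0.08, -0.36, 0, 0, 0, 0.4, -1], [-0.12, -0.54, -0.01, 0, 0, 0.6, -1], [-0.16, -0.72, -0.02, 0, 0, 0.817, -1]]]}}

```text
clock: 7.7
position: [531.1, -255.2, 177.7]
ee_rot: [0.943, -0.331, -0.002, -0.0]
contact_force: [1.0, 0.2, -4.2]
gripper_width: 59.5
```

Call:
{"name": "apply_moves", "arguments": {"increments": [[[-0.11, -0.15, 0, 0, 0, 0.2, -1], [-0.22, -0.3, -0.01, 0, 0, 0.4, -1], [-0.32, -0.45, -0.01, 0, 0, 0.6, -1], [-0.43, -0.6, -0.02, 0, 0, 0.818, -1]]]}}

```text
clock: 8.1
position: [534.7, -181.6, 179.9]
ee_rot: [0.857, -0.516, -0.002, 0.001]
contact_force: [0.0, -0.7, -4.7]
gripper_width: 59.6
```

Call:
{"name": "apply_moves", "arguments": {"increments": [[[-0.16, -0.09, 0, 0, 0, 0.2, -1], [-0.32, -0.18, -0.01, 0, 0, 0.4, -1], [-0.48, -0.28, -0.01, 0, 0, 0.6, -1], [-0.64, -0.37, -0.02, 0, 0, 0.817, -1]]]}}

```text
clock: 8.5
position: [537.1, -107.9, 182.0]
ee_rot: [0.734, -0.679, -0.002, 0.001]
contact_force: [-0.4, -0.7, -4.7]
gripper_width: 59.5
```

Call:
{"name": "apply_moves", "arguments": {"increments": [[[-0.18, -0.02, 0, 0, 0, 0.2, -1], [-0.37, -0.05, -0.01, 0, 0, 0.4, -1], [-0.55, -0.07, -0.01, 0, 0, 0.6, -1], [-0.68, -0.08, -0.02, 0, 0, 0.75, -1], [-0.73, -0.09, -0.02, 0, 0, 0.818, -1], [-0.73, -0.09, -0.02, 0, 0, 0.818, -1], [-0.73, -0.09, -0.02, 0, 0, 0.818, -1]]]}}

```text
clock: 9.2
position: [540.6, -35.4, 184.8]
ee_rot: [-0.583, 0.812, 0.001, -0.001]
contact_force: [-0.2, -0.2, -4.3]
gripper_width: 59.3
```

```bash
python3 - <<'E'
from plan import *
chk()
from snap import *; from h import *
o=snap('s1',['base_mid','long_mid'])
b,l,s=pickle.load(open('p0.pkl','rb'))
L=np.array([541.4+8*.32,-35.5+8*.947,25+105,-1.897])
for n,bx in(('top',(220,140,380,270)),('scene',(270,140,400,250))):
    print(n,[(k,[(round(r[0],2),np.round(r[1],0)) for r in v]) for k,v in o[n]['o'].items()])
    overlay(o[n],[(b,STEP,(255,0,0)),(L,STEP,(0,255,0))],bx,5,f'pics/h1_{n}.png')
E
```

```text
t 9.2 pos [540.6 -35.4 184.8] ang -1.8962 tiltz [-0.0026 -0.0002] F [-0.21 -0.21 -4.32] T [-0.    0.01 -0.04] w 59.3 j [ 0.23  0.36 -0.36 -0.   -0.85 -0.56] cmd [541.53 -35.37 185.91  -1.9 ]
top [('base_mid', [(0.52, array([293., 205.,  62.,  56.]))]), ('long_mid', [(0.7, array([338., 217.,  26.,  23.]))])]
scene [('base_mid', [(0.9, array([336., 211.,  61.,  42.])), (0.75, array([384., 174.,  14.,  12.]))]), ('long_mid', [(0.85, array([325., 182.,  54.,  40.]))])]
```

View pics/h1_top.png

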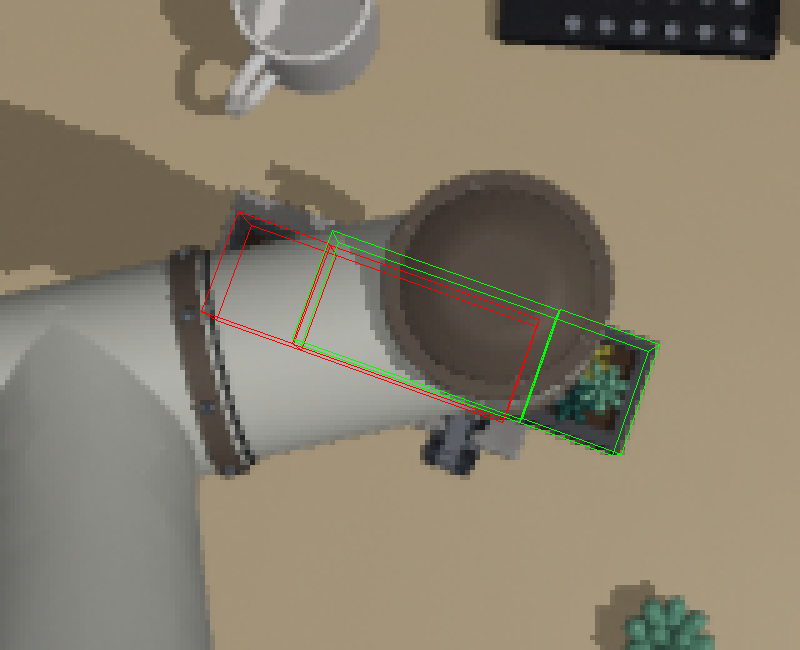

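View pics/h1_scene.png

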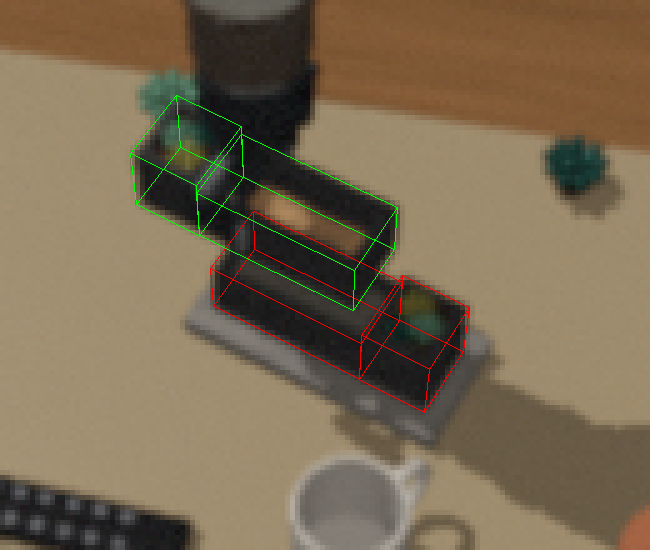

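Call:
{"name": "apply_moves", "arguments": {"increments": [[[0, 0, 0.1, 0, 0, 0, -1], [0, 0, 0.2, 0, 0, 0, -1], [0, 0, 0.28, 0, 0, 0, -1], [0, 0, 0.32, 0, 0, 0, -1], [0, 0, 0.34, 0, 0, 0, -1], [0, 0, 0.34, 0, 0, 0, -1], [0, 0, 0.34, 0, 0, 0, -1]]]}}

```text
clock: 10.2
position: [541.7, -35.2, 152.1]
ee_rot: [-0.583, 0.812, -0.0, 0.0]
contact_force: [0.9, 0.0, -4.3]
gripper_width: 59.5
```

```bash
cat >> plan.py <<'E'
def adv(n):
    c=app(load(),n); json.dump(c,open(F,'w'))
E
python3 - <<'E'
from plan import *
adv([0,0,.34,0]);chk()
from snap import *; from h import *
o=snap('s2',['base_mid','long_mid'])
b,l,s=pickle.load(open('p0.pkl','rb'))
L=np.array([541.4+8*.32,-35.5+8*.947,25+71,-1.897])
for n,bx in(('top',(220,140,380,270)),('scene',(270,140,400,250))):
    print(n,[(k,[(round(r[0],2),np.round(r[1],0)) for r in v]) for k,v in o[n]['o'].items()])
    overlay(o[n],[(b,STEP,(255,0,0)),(L,STEP,(0,255,0))],bx,5,f'pics/h2_{n}.png')
E
```

```text
t 10.2 pos [541.7 -35.2 152.1] ang -1.8966 tiltz [ 0.0006 -0.    ] F [ 0.88  0.04 -4.35] T [ 0.02 -0.02  0.06] w 59.5 j [ 0.23  0.41 -0.39  0.   -0.77 -0.56] cmd [541.53 -35.37 151.91  -1.9 ]
top [('base_mid', [(0.57, array([294., 206.,  65.,  54.]))]), ('long_mid', [(0.58, array([336., 218.,  23.,  21.]))])]
scene [('base_mid', [(0.92, array([335., 211.,  64.,  39.])), (0.65, array([384., 174.,  10.,  12.]))]), ('long_mid', [(0.65, array([325., 186.,  54.,  37.]))])]
```

View pics/h2_top.png

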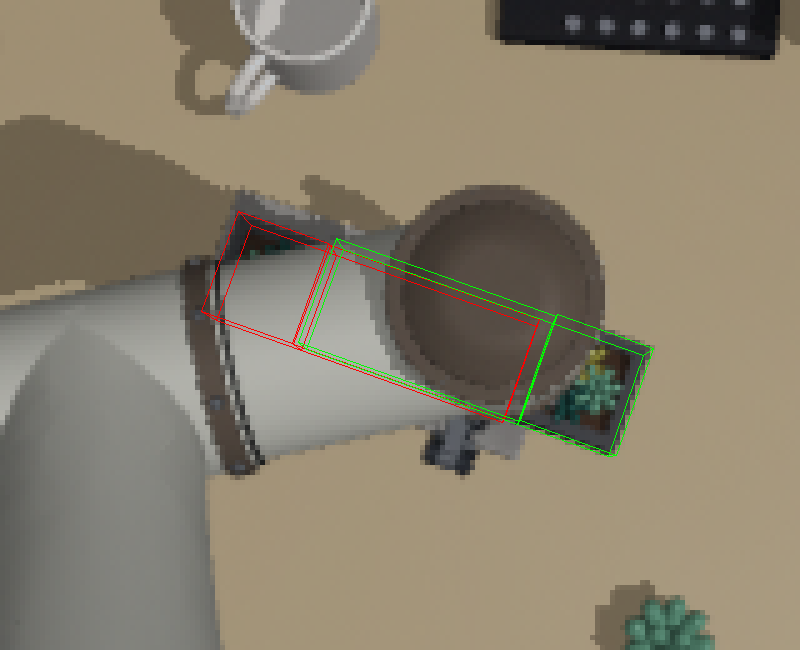

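View pics/h2_scene.png

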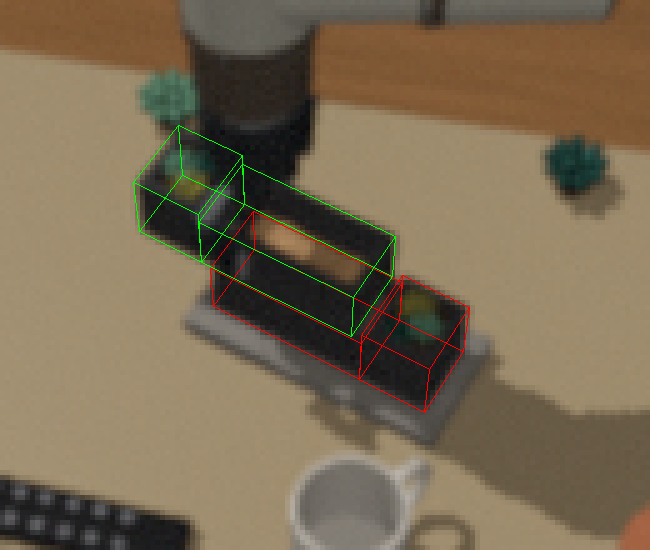

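Call:
{"name": "apply_moves", "arguments": {"increments": [[[0, 0, 0.01, 0, 0, 0, -1], [0, 0, 0.02, 0, 0, 0, -1], [0, 0, 0.03, 0, 0, 0, -1], [-0.02, 0, 0.03, 0, 0, 0, -1], [-0.04, 0, 0.03, 0, 0, 0, -1], [-0.05, 0, 0.03, 0, 0, 0, -1], [-0.05, 0, 0.03, 0, 0, 0, -1], [-0.05, 0, 0.03, 0, 0, 0, -1]]]}}

```text
clock: 11.3
position: [543.0, -30.5, 148.9]
ee_rot: [-0.583, 0.812, 0.0, 0.0]
contact_force: [0.6, 0.4, -4.1]
gripper_width: 59.4
```

Call:
{"name": "apply_moves", "arguments": {"increments": [[[-0.01, 0, 0, 0, 0, 0, -1], [-0.01, 0, 0, 0, 0, 0, -1], [-0.01, 0, 0, 0, 0, 0, -1]]]}}

```text
clock: 11.6
position: [543.3, -29.6, 148.9]
ee_rot: [-0.583, 0.812, 0.0, 0.0]
contact_force: [0.0, -0.8, -4.4]
gripper_width: 59.4
```

Call:
{"name": "apply_moves", "arguments": {"increments": [[[-0.01, 0, 0, 0, 0, 0, -1], [-0.01, 0, 0, 0, 0, 0, -1], [-0.01, 0, 0, 0, 0, 0, -1]]]}}

```text
clock: 11.9
position: [543.4, -29.3, 149.0]
ee_rot: [-0.583, 0.813, -0.0, -0.001]
contact_force: [-1.7, -5.4, -2.8]
gripper_width: 59.1
```

```bash
python3 - <<'E'
from plan import *
adv([-.07,0,.03,0]);chk()
E
```

```text
t 11.9 pos [543.4 -29.3 149. ] ang -1.8969 tiltz [-0.0007 -0.0008] F [-1.69 -5.36 -2.8 ] T [-1.4   0.19  0.1 ] w 59.1 j [ 0.24  0.41 -0.39  0.   -0.77 -0.57] cmd [543.77 -28.73 148.91  -1.9 ]
```

Call:
{"name": "apply_moves", "arguments": {"increments": [[[0.005, 0, 0.005, 0, 0, 0, -1], [0.005, 0, 0.01, 0, 0, 0, -1], [0.005, 0, 0.01, 0, 0, 0, -1]]]}}

```text
clock: 12.2
position: [543.3, -29.3, 148.0]
ee_rot: [-0.583, 0.812, 0.0, -0.0]
contact_force: [-1.1, -4.6, -1.1]
gripper_width: 59.6
```

Call:
{"name": "apply_moves", "arguments": {"increments": [[[0, 0, 0.005, 0, 0, 0, -1], [0, 0, 0.01, 0, 0, 0, -1], [0, 0, 0.01, 0, 0, 0, -1]]]}}

```text
clock: 12.5
position: [543.3, -29.3, 147.7]
ee_rot: [-0.583, 0.812, -0.0, -0.0]
contact_force: [-2.7, -4.6, 2.6]
gripper_width: 59.3
```

```bash
python3 - <<'E'
from plan import *
adv([.005,0,.02,0]);chk()
E
```

```text
t 12.5 pos [543.3 -29.3 147.7] ang -1.8964 tiltz [-0.0004 -0.0005] F [-2.7  -4.61  2.63] T [-1.2   0.87  0.08] w 59.3 j [ 0.24  0.42 -0.39  0.   -0.76 -0.57] cmd [543.61 -29.21 146.91  -1.9 ]
```

Call:
{"name": "apply_moves", "arguments": {"increments": [[[0, 0, -0.005, 0, 0, 0, 0.45], [0, 0, -0.005, 0, 0, 0, 0.5], [0, 0, -0.005, 0, 0, 0, 0.7], [0, 0, -0.005, 0, 0, 0, 1], [0, 0, -0.005, 0, 0, 0, 1]]]}}

```text
clock: 13.0
position: [543.7, -28.9, 147.5]
ee_rot: [-0.583, 0.812, -0.0, 0.0]
contact_force: [0.0, -0.7, 0.1]
gripper_width: 85.3
```

Call:
{"name": "apply_moves", "arguments": {"increments": [[[0, 0, -0.3, 0, 0, 0, 1], [0, 0, -0.7, 0, 0, 0, 1], [0, 0, -1, 0, 0, 0, 1], [0, 0, -1, 0, 0, 0, 1]]]}}

```text
clock: 13.4
position: [545.8, -28.8, 252.5]
ee_rot: [-0.583, 0.812, -0.003, 0.005]
contact_force: [0.1, 0.3, 0.7]
gripper_width: 85.7
```

```bash
python3 - <<'E'
from plan import *
adv([0,0,-1.005,0]);chk()
go([546,-20,246,-1.897]);
E
```

```text
t 13.4 pos [545.8 -28.8 252.5] ang -1.8958 tiltz [0.0106 0.0012] F [0.07 0.31 0.72] T [ 0.03 -0.03 -0.03] w 85.7 j [ 0.24  0.29 -0.27  0.   -1.   -0.57] cmd [543.61 -29.21 247.41  -1.9 ]
[-0.09, 0.01, 0.01, 0, 0, -0.0] rows>= 1
cmd [545.55 -20.36 246.41  -1.9 ]
```

```bash
python3 - <<'E'
from plan import *
json.dump([543.61,-29.21,247.41,load()[3]],open(F,'w'))
go([498.7,337.6,200,-.262])
E
```

```text
[-0.83, 0.4, 0.12, 0, 0, -0.818] rows>= 3
[-0.92, 0.04, 0.12, 0, 0, -0.817] rows>= 3
[-0.86, -0.34, 0.12, 0, 0, -0.818] rows>= 3
[-0.66, -0.65, 0.11, 0, 0, -0.817] rows>= 3
cmd [ 4.9881e+02  3.3739e+02  2.0041e+02 -2.6000e-01]
```

Call:
{"name": "apply_moves", "arguments": {"increments": [[[-0.83, 0.4, 0.12, 0, 0, -0.818, 1], [-0.83, 0.4, 0.12, 0, 0, -0.818, 1], [-0.83, 0.4, 0.12, 0, 0, -0.818, 1]]]}}

```text
clock: 13.7
position: [531.3, 65.6, 234.2]
ee_rot: [0.739, -0.674, -0.001, 0.0]
contact_force: [0.5, 0.2, -0.3]
gripper_width: 85.3
```

Call:
{"name": "apply_moves", "arguments": {"increments": [[[-0.92, 0.04, 0.12, 0, 0, -0.817, 1], [-0.92, 0.04, 0.12, 0, 0, -0.817, 1], [-0.92, 0.04, 0.12, 0, 0, -0.817, 1]]]}}

```text
clock: 14.0
position: [519.8, 157.3, 222.0]
ee_rot: [0.86, -0.51, -0.001, 0.0]
contact_force: [0.6, -1.0, 0.4]
gripper_width: 85.3
```

Call:
{"name": "apply_moves", "arguments": {"increments": [[[-0.86, -0.34, 0.12, 0, 0, -0.818, 1], [-0.86, -0.34, 0.12, 0, 0, -0.818, 1], [-0.86, -0.34, 0.12, 0, 0, -0.818, 1]]]}}

```text
clock: 14.3
position: [509.3, 249.5, 209.8]
ee_rot: [0.946, -0.324, -0.0, 0.0]
contact_force: [-0.2, -1.3, -0.1]
gripper_width: 85.4
```

Call:
{"name": "apply_moves", "arguments": {"increments": [[[-0.66, -0.65, 0.11, 0, 0, -0.817, 1], [-0.66, -0.65, 0.11, 0, 0, -0.817, 1], [-0.66, -0.65, 0.11, 0, 0, -0.817, 1], [-0.66, -0.65, 0.11, 0, 0, -0.817, 1], [-0.66, -0.65, 0.11, 0, 0, -0.817, 1]]]}}

```text
clock: 14.8
position: [498.3, 337.1, 199.7]
ee_rot: [0.991, -0.132, -0.0, 0.001]
contact_force: [-0.7, 0.1, -0.2]
gripper_width: 85.2
```

```bash
python3 - <<'E'
from plan import *
chk()
from snap import *; from h import *
o=snap('s3',['base_mid','long_mid','short_mid'])
b,l,s=pickle.load(open('p0.pkl','rb'))
u=np.array([np.cos(b[3]),np.sin(b[3])])
L=np.array([*(b[:2]-54*u),93,b[3]-np.pi])
for n,bx in(('top',(220,150,380,260)),('scene',(270,140,400,250))):
    print(n,[(k,[(round(r[0],2),np.round(r[1],0)) for r in v]) for k,v in o[n]['o'].items()])
    overlay(o[n],[(b,STEP,(255,0,0)),(L,STEP,(0,255,0))],bx,5,f'pics/h3_{n}.png')
    overlay(o[n],[],bx,5,f'pics/h3r_{n}.png')
E
```

```text
t 14.8 pos [498.3 337.1 199.7] ang -0.2643 tiltz [-0.001  -0.0009] F [-0.68  0.13 -0.19] T [-0.02 -0.03  0.02] w 85.2 j [ 0.86  0.44 -0.19 -0.   -0.94  0.44] cmd [ 4.9881e+02  3.3739e+02  2.0041e+02 -2.6000e-01]
top [('base_mid', [(0.58, array([292., 206.,  77.,  52.]))]), ('long_mid', [(0.64, array([240., 266.,  19.,  16.])), (0.57, array([310., 210.,  70.,  42.]))]), ('short_mid', [(0.87, array([190., 226.,  40.,  64.])), (0.73, array([143., 195.,  35.,  22.])), (0.46, array([240., 267.,  18.,  18.]))])]
scene [('base_mid', [(0.96, array([336., 212.,  65.,  38.])), (0.49, array([340., 248.,  24.,  33.])), (0.43, array([407., 254.,  31.,  28.]))]), ('long_mid', []), ('short_mid', [(0.78, array([471., 227.,  52.,  26.])), (0.61, array([422., 205.,  29.,  42.]))])]
```

View pics/h3_top.png

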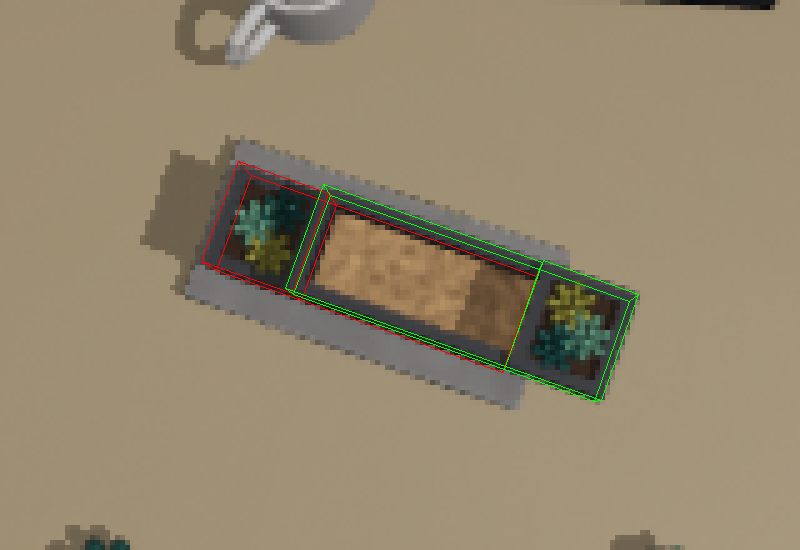

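View pics/h3_scene.png

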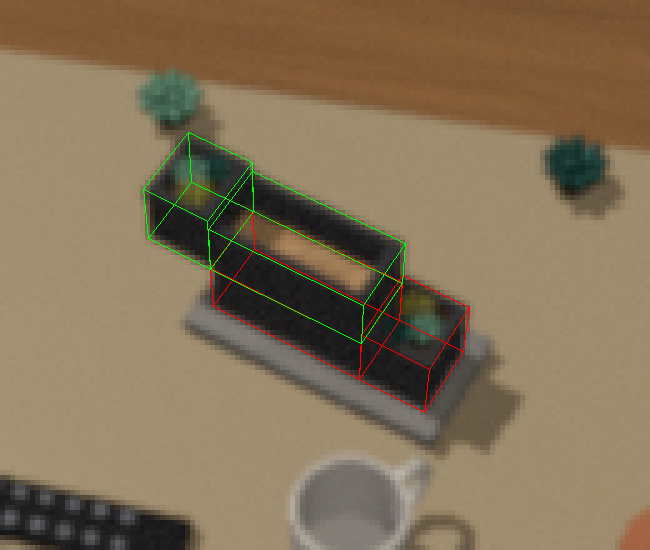

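View pics/h3r_top.png

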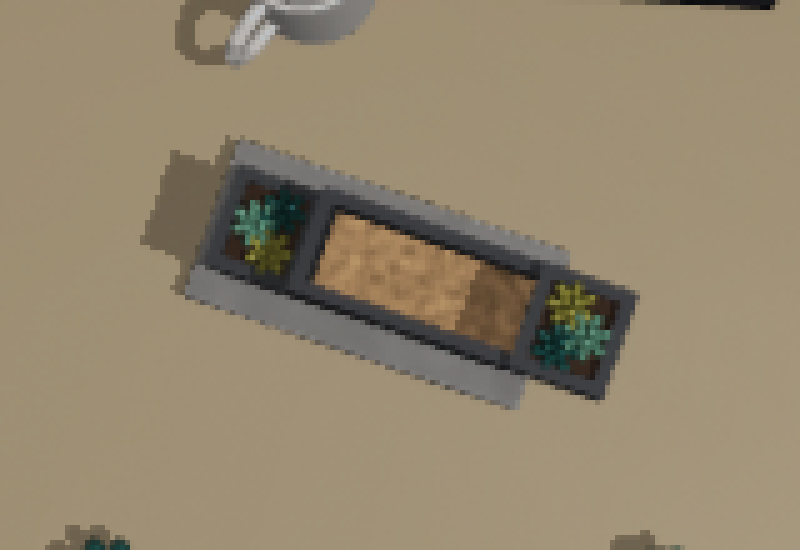

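View pics/h3r_scene.png

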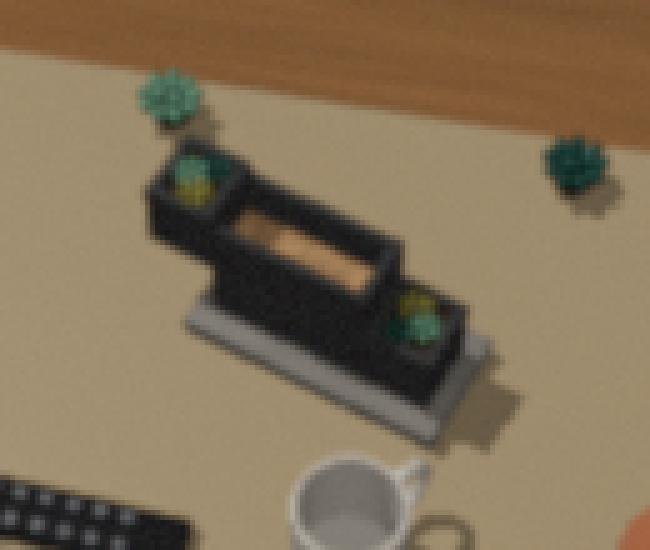

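```bash
cat >> h.py <<'E'
def umask(d,roi,rat=.18):
    im=d['img'].astype(float); s=(im[...,0]-im[...,2])/(im.max(2)+1)
    m=((s<rat)).astype(np.uint8); x0,y0,x1,y1=roi; k=np.zeros_like(m);k[y0:y1,x0:x1]=m[y0:y1,x0:x1]
    k=cv2.morphologyEx(k,cv2.MORPH_OPEN,np.ones((2,2),np.uint8))
    cs,_=cv2.findContours(k,cv2.RETR_EXTERNAL,cv2.CHAIN_APPROX_NONE); c=max(cs,key=cv2.contourArea)
    o=np.zeros_like(m);cv2.drawContours(o,[c],-1,1,-1);return o.astype(float)
def relpose(b,r,parts):
    # r: dx,dy,dz,dyaw in base axes
    c,s=np.cos(b[3]),np.sin(b[3]); return np.array([b[0]+c*r[0]-s*r[1],b[1]+s*r[0]+c*r[1],b[2]+r[2],b[3]+r[3]])
E
python3 - <<'E'
import pickle; from h import *
o0=pickle.load(open('s0.pkl','rb'));o=pickle.load(open('s3.pkl','rb'));b,l,s=pickle.load(open('p0.pkl','rb'))
R={'top':(240,165,350,250),'scene':(292,160,372,233)}
def vis(d,m,fn):
    x0,y0,x1,y1=R[fn]; im=d['img'].copy(); e=m-cv2.erode(m,np.ones((3,3))); im[e>0]=(255,0,0)
    return cv2.resize(im[y0-10:y1+10,x0-10:x1+10],(560,480),interpolation=0)
ms=[umask(o[n],R[n]) for n in R]; cv2.imwrite('pics/um.png',np.hstack([vis(o[n],m,n) for n,m in zip(R,ms)])[:,:,::-1])
m0=[umask(o0[n],R[n]) for n in R]
sc=np.array([1,1,1,.02]*2)
def solve(ms,ds,two,start):
    def f(u):
        v=start+u*sc[:len(u)]; 
        t=0
        for d,m in zip(ds,ms):
            S=sil(d,v[:4],STEP+FOOT)
            if two: S=np.maximum(S,sil(d,relpose(v[:4],v[4:],None),STEP))
            t+=((S-m)**2).sum()
        return t
    n=len(start); r=minimize(f,np.zeros(n),method='Nelder-Mead',options=dict(initial_simplex=np.vstack([np.zeros(n),np.eye(n)*4]),maxiter=900,xatol=.05,fatol=.05))
    return start+r.x*sc[:n],r.fun
ds=[o[n] for n in R]
B,fv=solve(m0,[o0[n] for n in R],False,b.copy());print('base before',np.round(B,3),fv)
v,fv=solve(ms,ds,True,np.r_[B,-54,0,50,np.pi]);print('after',np.round(v,3),fv)
E
```

```text
base before [561.924  27.636  40.535   1.262] 305.880061514802
after [561.431  27.934  36.034   1.251 -52.251  -0.602  48.757   3.131] 317.72516724336793
```

View pics/um.png

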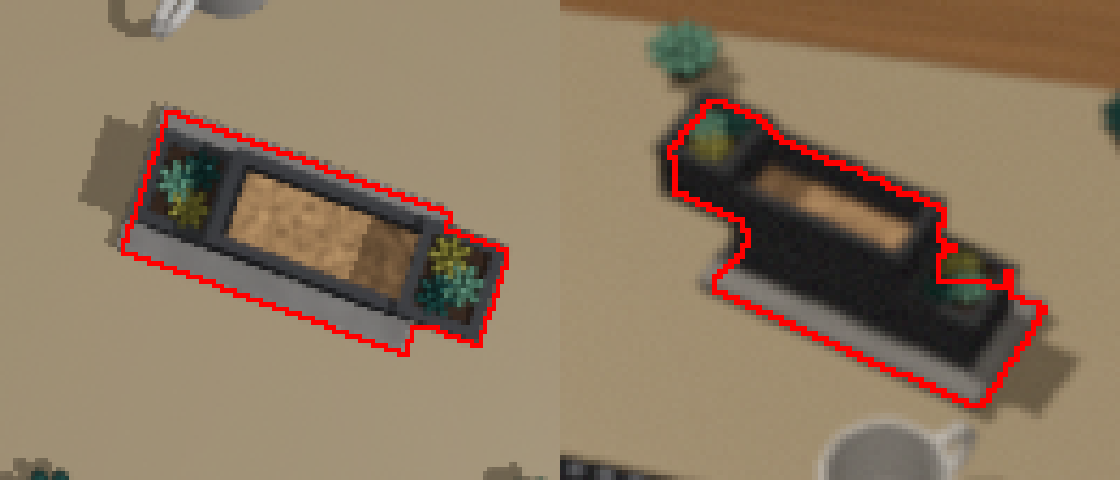

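Call:
{"name": "apply_moves", "arguments": {"increments": [[[0, 0, 0.3, 0, 0, 0, 1], [0, 0, 0.6, 0, 0, 0, 1], [0, 0, 0.8, 0, 0, 0, 1], [0, 0, 0.8, 0, 0, 0, 1]]]}}

```text
clock: 15.6
position: [497.4, 336.0, 117.4]
ee_rot: [0.991, -0.131, -0.002, 0.003]
contact_force: [0.0, -0.0, 0.2]
gripper_width: 85.3
```

Call:
{"name": "apply_moves", "arguments": {"increments": [[[0, 0, 0.15, 0, 0, 0, 1], [0, 0, 0.3, 0, 0, 0, 1], [0, 0, 0.42, 0, 0, 0, 1], [0, 0, 0.42, 0, 0, 0, 1]]]}}

```text
clock: 16.0
position: [498.3, 337.0, 77.7]
ee_rot: [0.991, -0.131, -0.001, 0.001]
contact_force: [-0.3, -0.1, 0.3]
gripper_width: 85.4
```

Call:
{"name": "apply_moves", "arguments": {"increments": [[[0, 0, 0, 0, 0, 0, 0.4], [0, 0, 0, 0, 0, 0, 0.2], [0, 0, 0, 0, 0, 0, -0.2], [0, 0, 0, 0, 0, 0, -1], [0, 0, 0, 0, 0, 0, -1], [0, 0, 0, 0, 0, 0, -1], [0, 0, 0, 0, 0, 0, -1]]]}}

```text
clock: 16.7
position: [499.2, 338.1, 79.8]
ee_rot: [0.991, -0.13, 0.001, -0.001]
contact_force: [-0.9, 0.4, 6.5]
gripper_width: 59.6
```

```bash
python3 - <<'E'
from plan import *
adv([0,0,1.22,0]);chk()
E
```

```text
t 16.7 pos [499.2 338.1  79.8] ang -0.2614 tiltz [0.0019 0.0015] F [-0.85  0.35  6.49] T [-0.07  0.32 -0.09] w 59.6 j [ 0.86  0.59 -0.3   0.   -0.69  0.45] cmd [ 4.9881e+02  3.3739e+02  7.8410e+01 -2.6000e-01]
```

```bash
python3 - <<'E'
from plan import *
c=load(); go([c[0],c[1],178.4,c[3]]); go([564.0,30.8,240,-1.8965])
E
```

```text
[0.0, 0.0, -1.0, 0, 0, -0.0] rows>= 2
cmd [ 4.9881e+02  3.3739e+02  1.7841e+02 -2.6000e-01]
[0.36, 0.7, -0.15, 0, 0, 0.817] rows>= 3
[0.6, 0.5, -0.16, 0, 0, 0.817] rows>= 3
[0.75, 0.22, -0.15, 0, 0, 0.817] rows>= 3
[0.78, -0.1, -0.16, 0, 0, 0.818] rows>= 3
cmd [563.87  30.6  240.41  -1.9 ]
```

Call:
{"name": "apply_moves", "arguments": {"increments": [[[0, 0, -0.1, 0, 0, 0, -1], [0, 0, -0.3, 0, 0, 0, -1], [0, 0, -0.6, 0, 0, 0, -1], [0, 0, -0.85, 0, 0, 0, -1], [0, 0, -1, 0, 0, 0, -1], [0, 0, -1, 0, 0, 0, -1]]]}}

```text
clock: 17.3
position: [499.1, 337.9, 180.7]
ee_rot: [0.991, -0.13, 0.001, -0.002]
contact_force: [0.6, 0.3, -2.2]
gripper_width: 59.5
```

Call:
{"name": "apply_moves", "arguments": {"increments": [[[0.09, 0.18, -0.08, 0, 0, 0.2, -1], [0.18, 0.35, -0.12, 0, 0, 0.4, -1], [0.27, 0.52, -0.15, 0, 0, 0.6, -1], [0.36, 0.7, -0.15, 0, 0, 0.817, -1]]]}}

```text
clock: 17.7
position: [514.7, 259.4, 192.1]
ee_rot: [0.944, -0.331, -0.001, 0.001]
contact_force: [0.5, 0.2, -2.5]
gripper_width: 59.8
```

Call:
{"name": "apply_moves", "arguments": {"increments": [[[0.15, 0.12, -0.08, 0, 0, 0.2, -1], [0.3, 0.25, -0.12, 0, 0, 0.4, -1], [0.45, 0.38, -0.16, 0, 0, 0.6, -1], [0.6, 0.5, -0.16, 0, 0, 0.817, -1]]]}}

```text
clock: 18.1
position: [530.6, 182.9, 208.3]
ee_rot: [0.857, -0.516, -0.001, 0.001]
contact_force: [0.1, 0.2, -2.0]
gripper_width: 59.5
```

Call:
{"name": "apply_moves", "arguments": {"increments": [[[0.19, 0.05, -0.08, 0, 0, 0.2, -1], [0.38, 0.11, -0.12, 0, 0, 0.4, -1], [0.57, 0.17, -0.15, 0, 0, 0.6, -1], [0.75, 0.22, -0.15, 0, 0, 0.817, -1]]]}}

```text
clock: 18.5
position: [546.5, 106.4, 223.1]
ee_rot: [0.734, -0.679, -0.001, 0.001]
contact_force: [0.8, -0.0, -2.9]
gripper_width: 59.0
```

Call:
{"name": "apply_moves", "arguments": {"increments": [[[0.19, -0.02, -0.08, 0, 0, 0.2, -1], [0.38, -0.05, -0.14, 0, 0, 0.4, -1], [0.56, -0.07, -0.16, 0, 0, 0.6, -1], [0.7, -0.09, -0.16, 0, 0, 0.73, -1], [0.78, -0.1, -0.16, 0, 0, 0.818, -1], [0.78, -0.1, -0.16, 0, 0, 0.818, -1], [0.78, -0.1, -0.16, 0, 0, 0.818, -1]]]}}

```text
clock: 19.2
position: [563.3, 30.8, 239.6]
ee_rot: [-0.583, 0.812, 0.0, -0.001]
contact_force: [0.6, -0.1, -2.5]
gripper_width: 59.6
```

```bash
python3 - <<'E'
from plan import *
chk()
from snap import *; from h import *
o=snap('s4',['short_mid'])
b,l,s=pickle.load(open('p0.pkl','rb'))
u=np.array([np.cos(b[3]),np.sin(b[3])])
L=np.array([*(b[:2]-54*u),93,b[3]-np.pi])
Sh=np.array([*b[:2],143+42.5,b[3]])
for n,bx in(('top',(220,140,380,260)),('scene',(270,130,400,240))):
    overlay(o[n],[(Sh,SHORT,(255,0,0)),(L,STEP,(0,255,0))],bx,5,f'pics/h4_{n}.png')
E
```

```text
t 19.2 pos [563.3  30.8 239.6] ang -1.8956 tiltz [-0.0015 -0.0001] F [ 0.64 -0.14 -2.49] T [0.02 0.   0.01] w 59.6 j [ 0.34  0.34 -0.24 -0.   -1.   -0.67] cmd [563.87  30.6  240.41  -1.9 ]
```

View pics/h4_top.png

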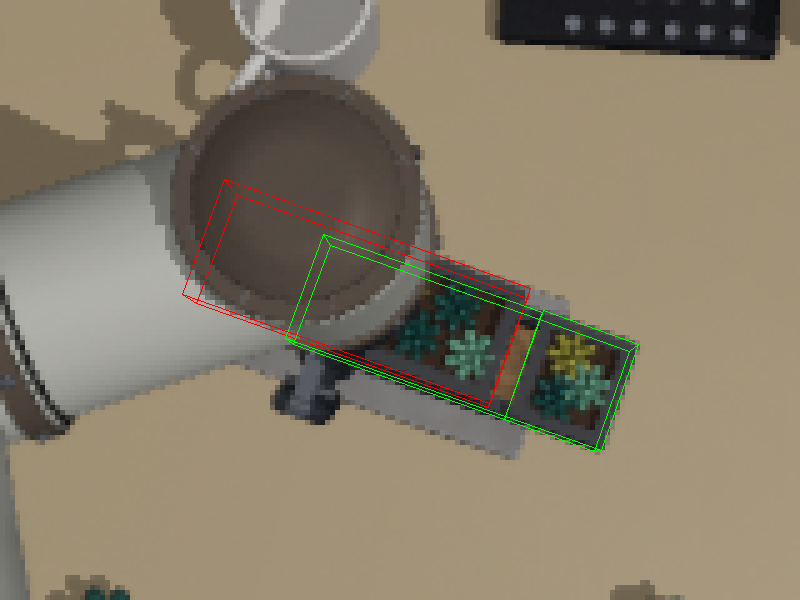

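View pics/h4_scene.png

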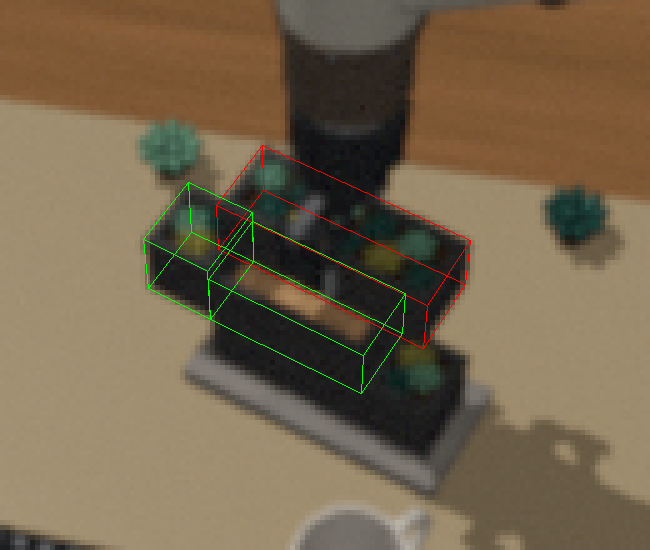

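Call:
{"name": "apply_moves", "arguments": {"increments": [[[0, 0, 0.1, 0, 0, 0, -1], [0, 0, 0.2, 0, 0, 0, -1], [0, 0, 0.28, 0, 0, 0, -1], [0, 0, 0.34, 0, 0, 0, -1], [0, 0, 0.38, 0, 0, 0, -1], [0, 0, 0.38, 0, 0, 0, -1], [0, 0, 0.38, 0, 0, 0, -1]]]}}

```text
clock: 20.1
position: [563.9, 30.7, 202.5]
ee_rot: [-0.583, 0.812, -0.0, 0.0]
contact_force: [0.4, -0.5, -2.5]
gripper_width: 59.3
```

Call:
{"name": "apply_moves", "arguments": {"increments": [[[0, 0, 0.01, 0, 0, 0, -1], [0, 0, 0.02, 0, 0, 0, -1], [0.02, 0, 0.03, 0, 0, 0, -1], [0.04, 0, 0.03, 0, 0, 0, -1], [0.06, 0, 0.03, 0, 0, 0, -1], [0.06, 0, 0.03, 0, 0, 0, -1], [0.06, 0, 0.03, 0, 0, 0, -1], [0.06, 0, 0.03, 0, 0, 0, -1]]]}}

```text
clock: 20.9
position: [561.9, 25.0, 199.5]
ee_rot: [-0.583, 0.812, -0.0, 0.0]
contact_force: [-0.0, -0.1, -2.2]
gripper_width: 59.5
```

```bash
python3 - <<'E'
from plan import *
adv([.06,0,.41,0]);chk()
from bench import arm; import cv2
d=arm.get_image('top'); cv2.imwrite('pics/c5.png',cv2.resize(d['img'][170:250,260:360,::-1],None,fx=7,fy=7,interpolation=cv2.INTER_CUBIC))
E
```

```text
t 20.9 pos [561.9  25.  199.5] ang -1.8963 tiltz [0.0002 0.0001] F [-0.05 -0.07 -2.22] T [-0.01 -0.   -0.01] w 59.5 j [ 0.33  0.38 -0.29  0.   -0.9  -0.66] cmd [561.95  24.92 199.41  -1.9 ]
```

View pics/c5.png

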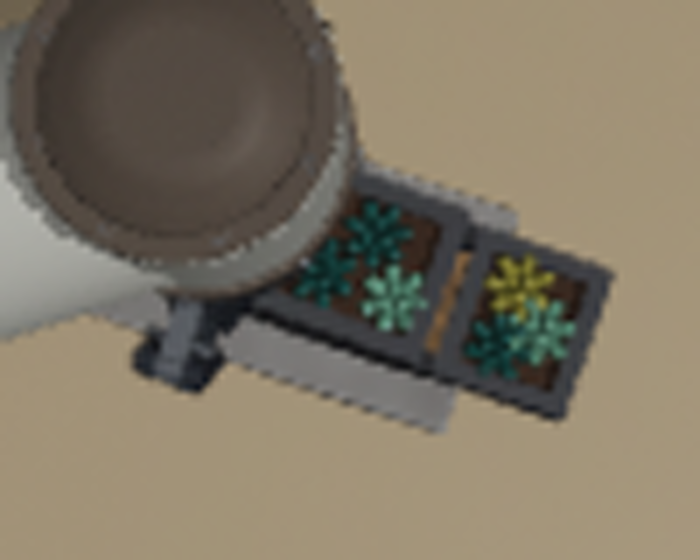

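Call:
{"name": "apply_moves", "arguments": {"increments": [[[0.01, 0, 0, 0, 0, 0, -1], [0.02, 0, 0, 0, 0, 0, -1], [0.025, 0, 0, 0, 0, 0, -1], [0.025, 0, 0, 0, 0, 0, -1], [0.025, 0, 0, 0, 0, 0, -1]]]}}

```text
clock: 21.45
position: [561.0, 22.6, 199.4]
ee_rot: [-0.583, 0.812, -0.0, 0.0]
contact_force: [0.1, -0.3, -3.3]
gripper_width: 59.5
```

Call:
{"name": "apply_moves", "arguments": {"increments": [[[0.005, 0, 0, 0, 0, 0, -1], [0.005, 0, 0, 0, 0, 0, -1]]]}}

```text
clock: 21.65
position: [560.8, 22.1, 199.4]
ee_rot: [-0.583, 0.812, -0.0, -0.0]
contact_force: [-0.1, 0.4, -2.6]
gripper_width: 59.5
```

Call:
{"name": "apply_moves", "arguments": {"increments": [[[0.005, 0, 0, 0, 0, 0, -1], [0.005, 0, 0, 0, 0, 0, -1]]]}}

```text
clock: 21.85
position: [560.7, 21.6, 199.4]
ee_rot: [-0.583, 0.812, 0.0, -0.0]
contact_force: [0.2, -0.1, -2.7]
gripper_width: 59.7
```

Call:
{"name": "apply_moves", "arguments": {"increments": [[[0.005, 0, 0, 0, 0, 0, -1], [0.005, 0, 0, 0, 0, 0, -1]]]}}

```text
clock: 22.05
position: [560.5, 21.2, 199.4]
ee_rot: [-0.583, 0.812, 0.0, -0.0]
contact_force: [-0.3, 0.3, -2.3]
gripper_width: 59.1
```

Call:
{"name": "apply_moves", "arguments": {"increments": [[[0.005, 0, 0, 0, 0, 0, -1], [0.005, 0, 0, 0, 0, 0, -1]]]}}

```text
clock: 22.25
position: [560.4, 20.7, 199.4]
ee_rot: [-0.583, 0.812, -0.0, 0.0]
contact_force: [0.2, 0.1, -2.7]
gripper_width: 59.4
```

```bash
python3 - <<'E'
from plan import *
adv([.045,0,0,0]);chk()
from bench import arm; import cv2
d=arm.get_image('top'); cv2.imwrite('pics/c6.png',cv2.resize(d['img'][170:250,260:360,::-1],None,fx=7,fy=7,interpolation=cv2.INTER_CUBIC))
E
```

```text
t 22.25 pos [560.4  20.7 199.4] ang -1.8963 tiltz [0. 0.] F [ 0.2   0.13 -2.73] T [0.02 0.04 0.01] w 59.4 j [ 0.33  0.37 -0.29 -0.   -0.9  -0.65] cmd [560.51  20.65 199.41  -1.9 ]
```

View pics/c6.png

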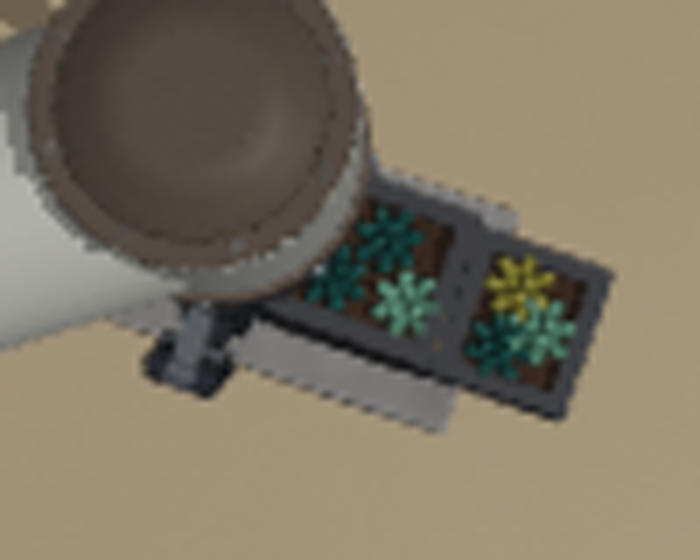

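Call:
{"name": "apply_moves", "arguments": {"increments": [[[0.005, 0, 0, 0, 0, 0, -1], [0.005, 0, 0, 0, 0, 0, -1]]]}}

```text
clock: 22.5
position: [560.3, 20.3, 199.5]
ee_rot: [-0.583, 0.812, 0.0, 0.0]
contact_force: [-1.0, -0.4, -2.4]
gripper_width: 59.3
```

Call:
{"name": "apply_moves", "arguments": {"increments": [[[0.005, 0, 0, 0, 0, 0, -1], [0.005, 0, 0, 0, 0, 0, -1]]]}}

```text
clock: 22.7
position: [560.2, 20.1, 199.5]
ee_rot: [-0.583, 0.812, 0.0, 0.0]
contact_force: [0.5, 1.6, -2.3]
gripper_width: 59.7
```

Call:
{"name": "apply_moves", "arguments": {"increments": [[[0.003, 0, 0, 0, 0, 0, -1], [0.003, 0, 0, 0, 0, 0, -1]]]}}

```text
clock: 22.9
position: [560.1, 19.7, 199.5]
ee_rot: [-0.583, 0.812, 0.0, 0.0]
contact_force: [-1.0, 2.4, -2.4]
gripper_width: 59.6
```

Call:
{"name": "apply_moves", "arguments": {"increments": [[[-0.002, 0, 0.005, 0, 0, 0, -1], [-0.002, 0, 0.01, 0, 0, 0, -1], [-0.002, 0, 0.01, 0, 0, 0, -1]]]}}

```text
clock: 23.2
position: [560.3, 19.7, 198.6]
ee_rot: [-0.583, 0.812, -0.0, 0.0]
contact_force: [0.9, 1.6, -2.7]
gripper_width: 59.3
```

Call:
{"name": "apply_moves", "arguments": {"increments": [[[0, 0, 0.005, 0, 0, 0, -1], [0, 0, 0.008, 0, 0, 0, -1], [0, 0, 0.008, 0, 0, 0, -1]]]}}

```text
clock: 23.5
position: [560.4, 19.9, 198.0]
ee_rot: [-0.583, 0.812, -0.0, 0.001]
contact_force: [0.7, 2.5, -0.1]
gripper_width: 59.4
```

```bash
python3 - <<'E'
from plan import *
adv([.011,0,.018,0]);chk()
E
```

```text
t 23.5 pos [560.4  19.9 198. ] ang -1.896 tiltz [0.0012 0.0003] F [ 0.73  2.52 -0.06] T [ 0.77 -0.19  0.11] w 59.4 j [ 0.32  0.38 -0.3   0.   -0.9  -0.65] cmd [560.15  19.61 197.61  -1.9 ]
```

Call:
{"name": "apply_moves", "arguments": {"increments": [[[0, 0, 0.005, 0, 0, 0, -1], [0, 0, 0.005, 0, 0, 0, -1]]]}}

```text
clock: 23.7
position: [560.4, 20.0, 197.8]
ee_rot: [-0.583, 0.812, -0.0, 0.001]
contact_force: [0.5, 3.8, 3.1]
gripper_width: 59.5
```

Call:
{"name": "apply_moves", "arguments": {"increments": [[[0, 0, 0, 0, 0, 0, 0.45], [0, 0, 0, 0, 0, 0, 0.5], [0, 0, 0, 0, 0, 0, 0.7], [0, 0, 0, 0, 0, 0, 1], [0, 0, 0, 0, 0, 0, 1]]]}}

```text
clock: 24.2
position: [559.9, 19.5, 197.0]
ee_rot: [-0.583, 0.812, 0.0, -0.0]
contact_force: [-0.0, 0.4, -0.1]
gripper_width: 85.5
```

Call:
{"name": "apply_moves", "arguments": {"increments": [[[0, 0, -0.3, 0, 0, 0, 1], [0, 0, -0.7, 0, 0, 0, 1], [0, 0, -0.9, 0, 0, 0, 1], [0, 0, -0.9, 0, 0, 0, 1]]]}}

```text
clock: 24.6
position: [561.4, 19.9, 291.0]
ee_rot: [-0.583, 0.812, -0.002, 0.004]
contact_force: [0.2, 0.0, -0.1]
gripper_width: 85.2
```

```bash
python3 - <<'E'
from plan import *
adv([0,0,-.895,0]);chk()
go([440,-150,290,-1.896])
E
```

```text
t 24.6 pos [561.4  19.9 291. ] ang -1.8959 tiltz [0.0077 0.0015] F [ 0.16  0.03 -0.09] T [-0.02  0.05 -0.03] w 85.2 j [ 0.32  0.28 -0.17  0.   -1.1  -0.65] cmd [560.15  19.61 287.11  -1.9 ]
[1.0, 0.3, -0.01, 0, 0, -0.001] rows>= 3
[0.99, 0.3, -0.02, 0, 0, -0.0] rows>= 3
cmd [ 439.68 -149.76  290.11   -1.9 ]
```

```bash
python3 - <<'E'
from plan import *
json.dump([560.15,19.61,287.11,load()[3]+.0005],open(F,'w'))
go([470,-240,287,-1.896])
E
```

```text
[0.92, 0.01, 0.0, 0, 0, 0.0] rows>= 2
[0.91, 0.01, 0.0, 0, 0, 0.0] rows>= 2
[0.92, 0.01, 0.0, 0, 0, 0.001] rows>= 2
cmd [ 469.57 -240.06  287.11   -1.9 ]
```

Call:
{"name": "apply_moves", "arguments": {"increments": [[[0.92, 0.01, 0, 0, 0, 0, 1], [0.92, 0.01, 0, 0, 0, 0, 1], [0.92, 0.01, 0, 0, 0, 0, 1]]]}}

```text
clock: 24.9
position: [527.3, -70.2, 286.1]
ee_rot: [-0.581, 0.814, 0.001, -0.001]
contact_force: [-0.4, 0.1, -0.3]
gripper_width: 85.7
```

Call:
{"name": "apply_moves", "arguments": {"increments": [[[0.91, 0.01, 0, 0, 0, 0, 1], [0.91, 0.01, 0, 0, 0, 0, 1], [0.91, 0.01, 0, 0, 0, 0, 1]]]}}

```text
clock: 25.2
position: [497.8, -155.8, 286.2]
ee_rot: [-0.581, 0.814, 0.001, -0.001]
contact_force: [-0.1, 0.3, -0.2]
gripper_width: 85.4
```

Call:
{"name": "apply_moves", "arguments": {"increments": [[[0.92, 0.01, 0, 0, 0, 0, 1], [0.92, 0.01, 0, 0, 0, 0, 1], [0.92, 0.01, 0, 0, 0, 0, 1], [0.92, 0.01, 0, 0, 0, 0, 1]]]}}

```text
clock: 25.6
position: [469.0, -240.2, 286.3]
ee_rot: [-0.583, 0.813, 0.001, -0.0]
contact_force: [-0.0, 0.6, -0.1]
gripper_width: 85.1
```

```bash
python3 - <<'E'
from plan import *
chk()
from snap import *; from h import *
o=snap('s5',['base_mid','long_mid','short_mid'])
b,l,s=pickle.load(open('p0.pkl','rb'))
u=np.array([np.cos(b[3]),np.sin(b[3])])
L=np.array([*(b[:2]-54*u),93,b[3]-np.pi]);Sh=np.array([*(b[:2]-10*u),143,b[3]])
for n,bx in(('top',(240,150,360,250)),('scene',(280,120,400,220))):
    overlay(o[n],[(b,STEP,(255,0,0)),(L,STEP,(0,255,0)),(Sh,SHORT,(255,255,0))],bx,6,f'pics/h5_{n}.png')
    overlay(o[n],[],bx,6,f'pics/h5r_{n}.png')
E
```

```text
t 25.6 pos [ 469.  -240.2  286.3] ang -1.898 tiltz [-0.0011  0.0005] F [-0.03  0.65 -0.12] T [ 0.01 -0.04 -0.  ] w 85.1 j [-0.17  0.23 -0.26 -0.   -1.08 -0.16] cmd [ 469.57 -240.06  287.11   -1.9 ]
```

View pics/h5_top.png

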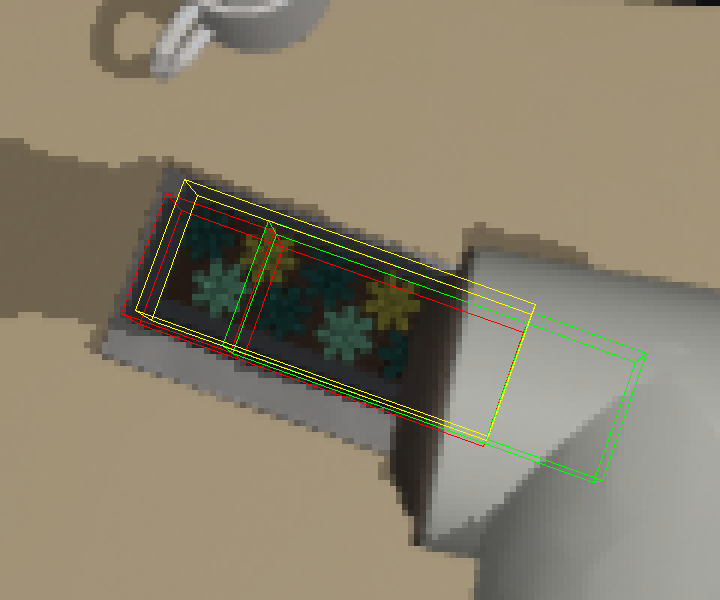

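View pics/h5r_top.png

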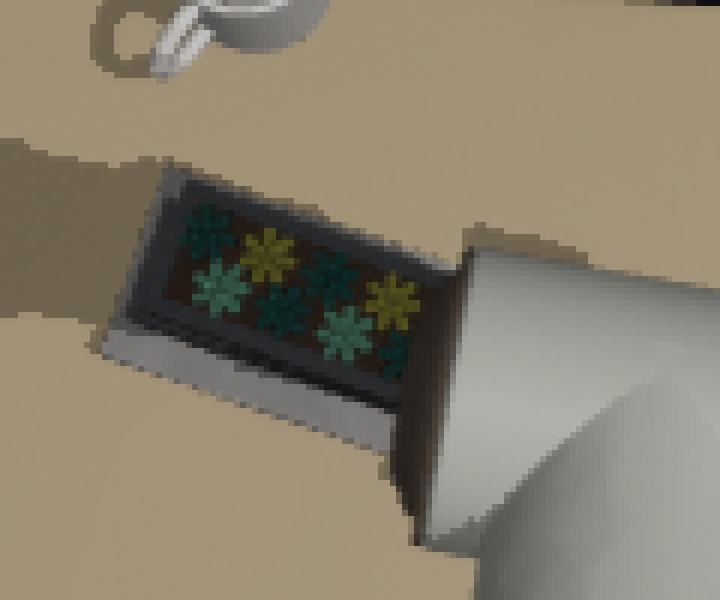

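View pics/h5_scene.png

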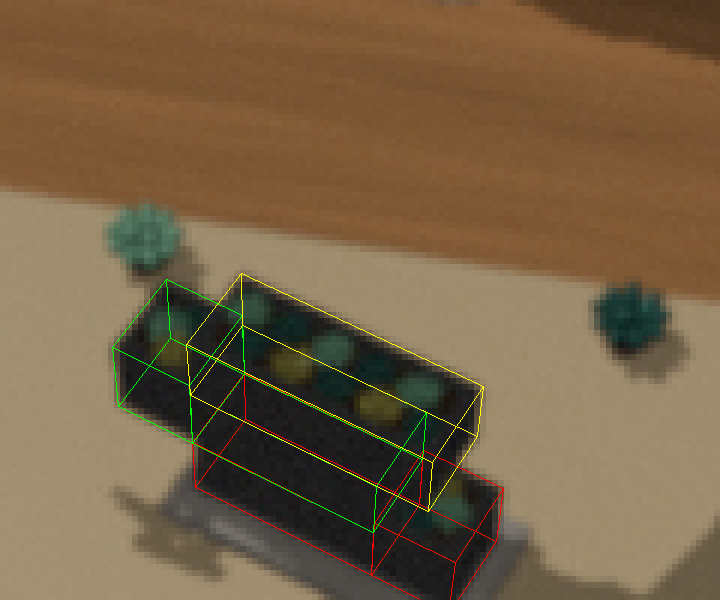

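View pics/h5r_scene.png

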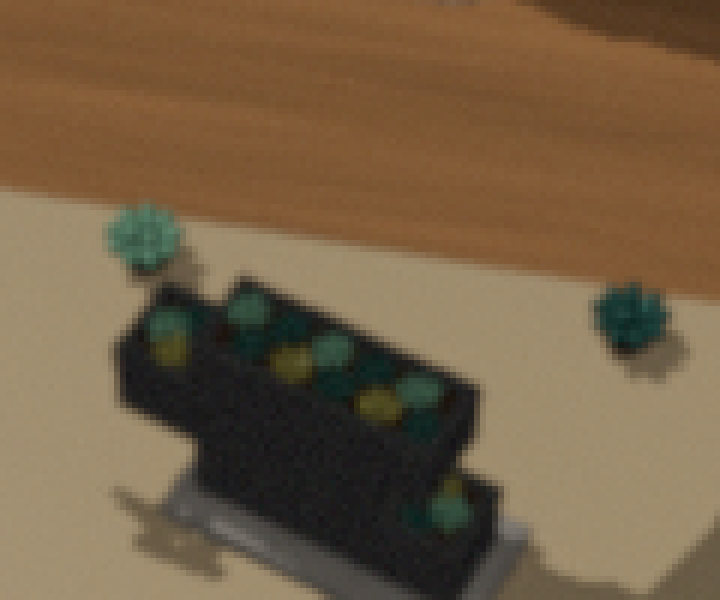

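```bash
python3 - <<'E'
from plan import *
u=np.array([np.cos(1.2446),np.sin(1.2446)]); p=np.array([563.87,30.76])-172*u
go([*p,225,-1.897]); go([*p,160,-1.897])
E
```

```text
[-0.57, -0.01, 0.31, 0, 0, 0.001] rows>= 2
[-0.58, -0.02, 0.31, 0, 0, 0.001] rows>= 2
cmd [ 509.19 -132.06  225.11   -1.9 ]
[0.0, 0.0, 0.65, 0, 0, -0.0] rows>= 2
cmd [ 509.19 -132.06  160.11   -1.9 ]
```

Call:
{"name": "apply_moves", "arguments": {"increments": [[[-0.3, -0.01, 0.15, 0, 0, 0, -1], [-0.57, -0.01, 0.31, 0, 0, 0.001, -1], [-0.57, -0.01, 0.31, 0, 0, 0.001, -1]]]}}

```text
clock: 26.3
position: [488.2, -183.9, 254.1]
ee_rot: [-0.584, 0.812, 0.002, -0.001]
contact_force: [0.2, 0.2, 0.2]
gripper_width: 43.9
```

Call:
{"name": "apply_moves", "arguments": {"increments": [[[-0.3, -0.01, 0.15, 0, 0, 0, -1], [-0.5, -0.02, 0.25, 0, 0, 0.001, -1], [-0.58, -0.02, 0.31, 0, 0, 0.001, -1], [-0.58, -0.02, 0.31, 0, 0, 0.001, -1], [-0.58, -0.02, 0.31, 0, 0, 0.001, -1], [-0.58, -0.02, 0.31, 0, 0, 0.001, -1]]]}}

```text
clock: 26.9
position: [508.9, -132.7, 225.8]
ee_rot: [-0.582, 0.813, -0.0, 0.0]
contact_force: [0.1, -0.0, 0.4]
gripper_width: -0.1
```

```bash
python3 - <<'E'
from plan import *
chk()
from bench import arm; import cv2
d=arm.get_image('scene'); cv2.imwrite('pics/c7.png',cv2.resize(d['img'][110:240,260:400,::-1],None,fx=5,fy=5,interpolation=cv2.INTER_CUBIC))
E
```

```text
t 26.9 pos [ 508.9 -132.7  225.8] ang -1.8981 tiltz [ 0.0011 -0.0002] F [ 0.11 -0.01  0.39] T [ 0.   -0.03 -0.  ] w -0.1 j [ 0.05  0.29 -0.35  0.   -0.93 -0.38] cmd [ 509.19 -132.06  160.11   -1.9 ]
```

View pics/c7.png

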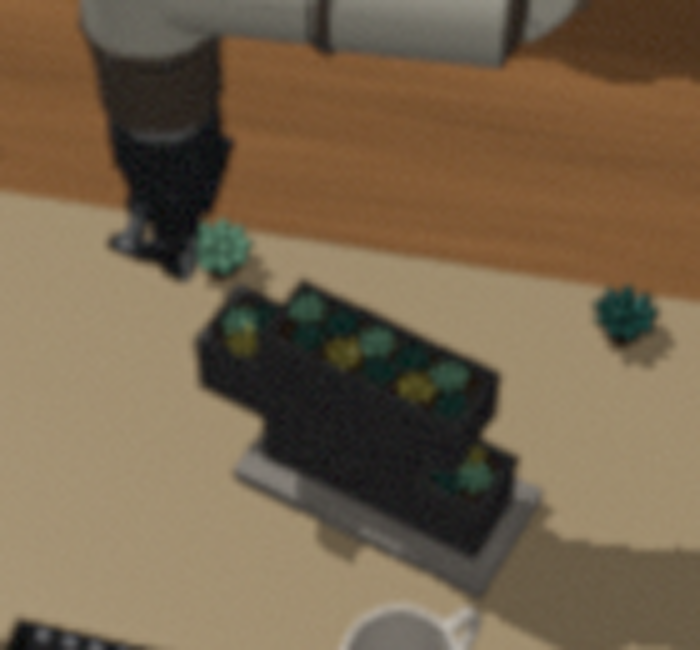

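Call:
{"name": "apply_moves", "arguments": {"increments": [[[0, 0, 0.2, 0, 0, 0, -1], [0, 0, 0.45, 0, 0, 0, -1], [0, 0, 0.6, 0, 0, 0, -1], [0, 0, 0.65, 0, 0, 0, -1], [0, 0, 0.65, 0, 0, 0, -1]]]}}

```text
clock: 27.45
position: [508.8, -132.4, 160.0]
ee_rot: [-0.583, 0.813, 0.0, -0.0]
contact_force: [0.2, -0.4, 1.3]
gripper_width: -0.1
```

Call:
{"name": "apply_moves", "arguments": {"increments": [[[-0.04, 0, 0, 0, 0, 0, -1], [-0.08, 0, 0, 0, 0, 0, -1], [-0.11, 0, 0, 0, 0, 0, -1], [-0.12, 0, 0, 0, 0, 0, -1], [-0.12, 0, 0, 0, 0, 0, -1], [-0.12, 0, 0, 0, 0, 0, -1]]]}}

```text
clock: 28.05
position: [512.8, -120.5, 160.2]
ee_rot: [-0.583, 0.813, -0.0, 0.0]
contact_force: [0.5, 0.1, -0.7]
gripper_width: 0.1
```

Call:
{"name": "apply_moves", "arguments": {"increments": [[[-0.01, 0, 0, 0, 0, 0, -1], [-0.02, 0, 0, 0, 0, 0, -1], [-0.02, 0, 0, 0, 0, 0, -1]]]}}

```text
clock: 28.35
position: [513.4, -118.6, 160.1]
ee_rot: [-0.583, 0.813, -0.0, -0.0]
contact_force: [0.1, -0.5, 0.3]
gripper_width: 0.3
```

```bash
python3 - <<'E'
from plan import *
adv([-.14,0,0,0]);chk()
E
```

```text
t 28.35 pos [ 513.4 -118.6  160.1] ang -1.8972 tiltz [ 0. -0.] F [ 0.15 -0.48  0.27] T [-0.03  0.03 -0.03] w 0.3 j [ 0.08  0.37 -0.42  0.   -0.78 -0.41] cmd [ 513.67 -118.8   160.11   -1.9 ]
```

Call:
{"name": "apply_moves", "arguments": {"increments": [[[-0.01, 0, 0, 0, 0, 0, -1], [-0.02, 0, 0, 0, 0, 0, -1], [-0.02, 0, 0, 0, 0, 0, -1]]]}}

```text
clock: 28.65
position: [513.4, -117.9, 160.1]
ee_rot: [-0.583, 0.813, -0.0, -0.001]
contact_force: [-1.7, -6.0, 0.6]
gripper_width: -0.1
```

Call:
{"name": "apply_moves", "arguments": {"increments": [[[-0.01, 0, 0, 0, 0, 0, -1], [-0.01, 0, 0, 0, 0, 0, -1]]]}}

```text
clock: 28.85
position: [513.4, -117.8, 160.1]
ee_rot: [-0.583, 0.813, -0.0, -0.002]
contact_force: [-1.8, -10.6, 0.1]
gripper_width: 0.3
```

Call:
{"name": "apply_moves", "arguments": {"increments": [[[-0.01, 0, 0, 0, 0, 0, -1], [-0.01, 0, 0, 0, 0, 0, -1]]]}}

```text
clock: 29.05
position: [513.3, -117.6, 160.3]
ee_rot: [-0.582, 0.813, -0.0, -0.003]
contact_force: [-2.0, -14.9, 0.4]
gripper_width: -0.2
```

Call:
{"name": "apply_moves", "arguments": {"increments": [[[0.02, 0, 0, 0, 0, 0, -1], [0.05, 0, 0, 0, 0, 0, -1], [0.15, 0, 0, 0, 0, 0, -1], [0.15, 0, 0, 0, 0, 0, -1]]]}}

```text
clock: 29.45
position: [509.5, -129.6, 160.0]
ee_rot: [-0.582, 0.813, 0.0, -0.0]
contact_force: [-0.5, 0.2, 0.0]
gripper_width: 0.3
```

Call:
{"name": "apply_moves", "arguments": {"increments": [[[0.2, 0, -0.4, 0, 0, 0, -1], [0.4, 0, -0.8, 0, 0, 0, -1], [0.5, 0, -1, 0, 0, 0, -1], [0.5, 0, -1, 0, 0, 0, -1]]]}}

```text
clock: 29.85
position: [495.0, -177.5, 263.8]
ee_rot: [-0.582, 0.813, -0.003, 0.003]
contact_force: [-0.4, -0.2, 0.5]
gripper_width: 0.1
```

Call:
{"name": "apply_moves", "arguments": {"increments": [[[0.9, 0.3, -0.5, 0, 0, 0, -1], [0.9, 0.3, -0.5, 0, 0, 0, -1], [0.9, 0.3, -0.5, 0, 0, 0, -1]]]}}

```text
clock: 30.15
position: [435.3, -254.0, 312.0]
ee_rot: [-0.582, 0.813, -0.001, 0.001]
contact_force: [0.2, 0.5, -0.1]
gripper_width: -0.1
```

Call:
{"name": "apply_moves", "arguments": {"increments": [[[0.9, 0.3, 0, 0, 0, 0, -1], [0.9, 0.3, 0, 0, 0, 0, -1], [0.9, 0.3, 0, 0, 0, 0, -1], [0.9, 0.3, 0, 0, 0, 0, -1]]]}}

```text
clock: 30.55
position: [378.8, -327.7, 308.9]
ee_rot: [-0.582, 0.813, 0.001, -0.0]
contact_force: [-0.4, 0.6, 0.0]
gripper_width: -0.1
```

```bash
python3 - <<'E'
from plan import *
chk()
from snap import *; from h import *
o=snap('s6',['base_mid','long_mid','short_mid'])
b,l,s=pickle.load(open('p0.pkl','rb'))
u=np.array([np.cos(b[3]),np.sin(b[3])])
L=np.array([*(b[:2]-54*u),93,b[3]-np.pi]);Sh=np.array([*(b[:2]-10*u),143,b[3]])
for n,bx in(('top',(240,150,360,250)),('scene',(280,120,400,240))):
    overlay(o[n],[(b,STEP+FOOT,(255,0,0)),(L,STEP,(0,255,0)),(Sh,SHORT,(255,255,0))],bx,5,f'pics/h6_{n}.png')
    overlay(o[n],[],bx,5,f'pics/h6r_{n}.png')
cv2.imwrite('pics/full6.png',np.vstack([o['top']['img'][60:300,:,::-1],o['scene']['img'][60:320,:,::-1]]))
E
```

```text
t 30.55 pos [ 378.8 -327.7  308.9] ang -1.8992 tiltz [-0.0015  0.0014] F [-0.42  0.61  0.  ] T [ 0.06  0.02 -0.01] w -0.1 j [-0.39  0.17 -0.28 -0.   -1.12  0.06] cmd [ 513.67 -118.8   160.11   -1.9 ]
```

View pics/h6_top.png

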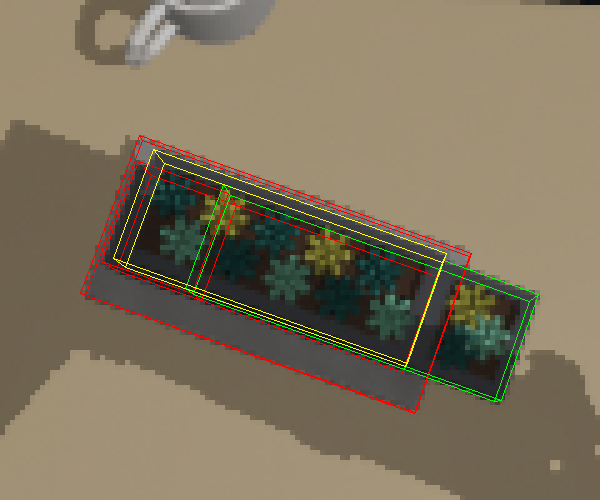

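View pics/h6r_top.png

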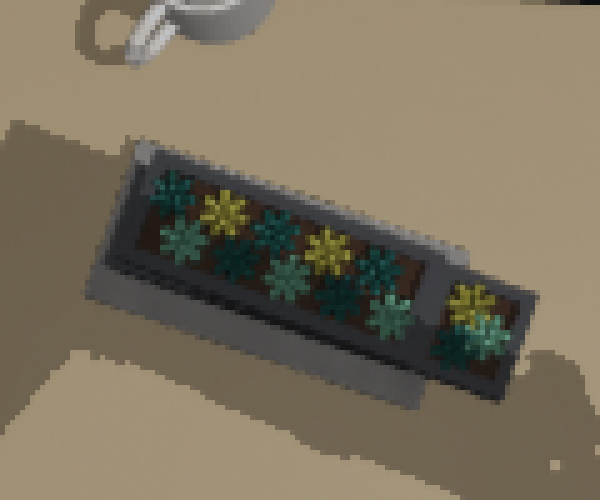

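View pics/h6_scene.png

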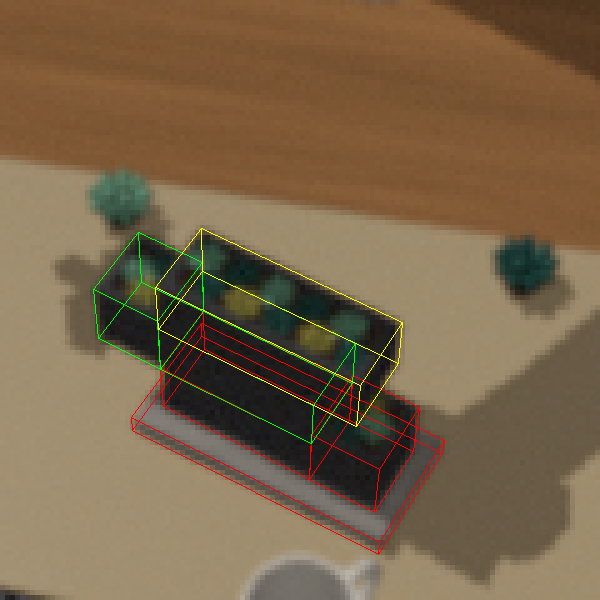

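View pics/full6.png

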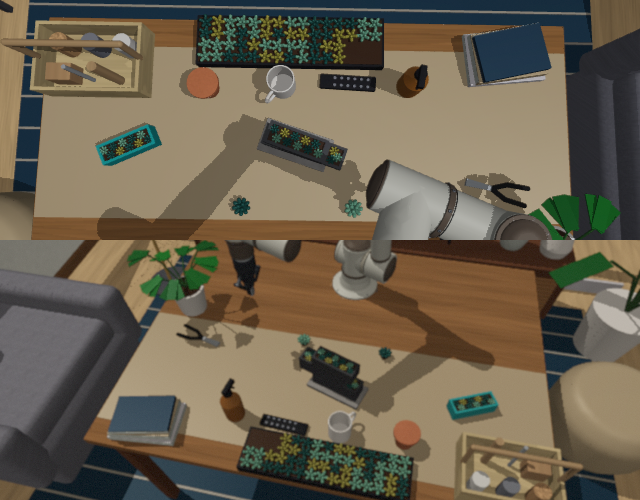

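```bash
python3 - <<'E'
import pickle; from h import *
o=pickle.load(open('s6.pkl','rb'));b,l,s=pickle.load(open('p0.pkl','rb'));T=o['top']
u=np.array([np.cos(b[3]),np.sin(b[3])]);n=np.array([-u[1],u[0]])
# rectified view at plane z: x axis base x from -160..110, y -60..60, 4 px/mm... 3
def rect(d,z,k=3,X=(-160,110),Y=(-55,55)):
    xs=np.arange(X[0],X[1],1/k);ys=np.arange(Y[1],Y[0],-1/k);gx,gy=np.meshgrid(xs,ys)
    P=np.c_[(b[0]+gx*u[0]+gy*n[0]).ravel(),(b[1]+gx*u[1]+gy*n[1]).ravel(),np.full(gx.size,z)]
    q=proj(d,P).reshape(*gx.shape,2).astype(np.float32)
    im=cv2.remap(d['img'],q[...,0],q[...,1],cv2.INTER_CUBIC)
    return im
def draw(im,x0,x1,y0,y1,c,k=3):
    f=lambda x,y:(int((x+160)*k),int((55-y)*k)); cv2.rectangle(im,f(x0,y1),f(x1,y0),c,1)
a=rect(T,168);draw(a,-90,70,-30,30,(255,255,0))
c=rect(T,128);draw(c,-144,-90,-30,30,(0,255,0))
e=rect(T,18);draw(e,-105,105,-50,50,(255,0,0))
cv2.imwrite('pics/r6a.png',a[:,:,::-1]);cv2.imwrite('pics/r6c.png',np.vstack([c,e])[:,:,::-1])
E
```

```text
(no output)
```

View pics/r6a.png

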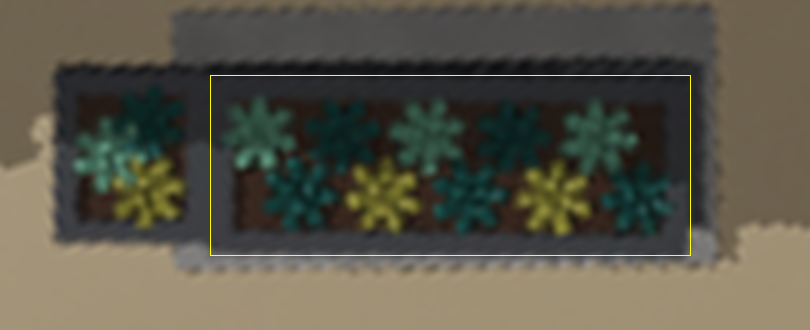

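View pics/r6c.png

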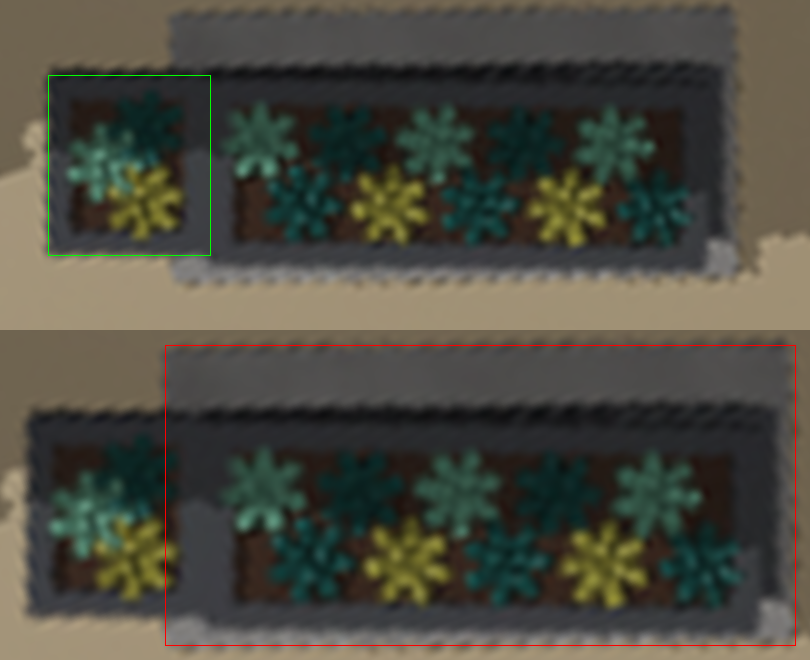

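```bash
python3 - <<'E'
import pickle; from h import *
o0=pickle.load(open('s0.pkl','rb'));o=pickle.load(open('s6.pkl','rb'))
# drift of the foot edge strips: subpixel shift of patches (foot corners / bystanders)
def sh(n,x0,y0,x1,y1):
    g=lambda q:cv2.cvtColor(q[n]['img'],cv2.COLOR_RGB2GRAY)[y0:y1,x0:x1].astype(np.float32)
    s,r=cv2.phaseCorrelate(g(o0),g(o),cv2.createHanningWindow((x1-x0,y1-y0),cv2.CV_32F)); return np.round(s,2),round(r,2)
print('foot front scene',sh('scene',312,205,366,236))
for k,r in dict(mug=(262,122,300,168),remote=(316,130,380,155),mister=(392,120,432,160),snips=(462,234,532,268),sprigA=(228,252,254,278),sprigB=(340,256,366,280),pot=(183,125,223,162)).items(): print(k,sh('top',*r))
from bench import arm; print(arm.read_state()['contact_force']); print(arm.job_done())
E
```

```text
foot front scene (array([0.05, 0.05]), 1.04)
mug (array([0.  , 0.02]), 0.99)
remote (array([-0.02,  0.51]), 0.99)
mister (array([ 0.06, -0.  ]), 1.01)
snips (array([-0.05,  0.06]), 1.0)
sprigA (array([0.6 , 0.65]), 0.99)
sprigB (array([ 0.65, -0.03]), 0.94)
pot (array([-0.02, -0.  ]), 1.0)
[ 0.3484453  -0.31735953 -0.25974356]
the job is handed in; nothing more can be done
None
```

The planter is built and handed in at about 31 s. The hand-in gave no verdict.

- **Long box:** I turned it end for end, brought it up to the base's step just above the rims, and lowered it into place. Contact with the step showed at about 5 N.
- **Short box:** I used the black one and left the turquoise look-alike alone. I eased it in 0.3–0.5 mm steps against the long box's step and lowered it. The sideways force was about 2–4 N.
- **Seating check:** I pressed the long box's planted end towards the base's step with closed fingers and saw no slip (under about 0.4 mm). This went to about 15 N, more than I meant, because three push steps ran together.

**Last checks:**
- **Placement:** The top view, flattened to the rim heights, shows both boxes within about 1 mm of their targets and no visible gap at the short box's end.
- **Level and heights:** I did not measure tilt directly. Both boxes released at the heights expected for lying flat.
- **Base:** It did not move (0.05 px in the scene view).
- **Bystanders:** The mug, mister, snips and pot showed no shift. The remote and both sprigs read about 0.5–0.9 px. I think that comes from changed shadows, since the arm went nowhere near the remote and stayed clear of the sprigs, but I did not confirm it.
- **Disagreement:** An earlier rough outline fit was off by about 2 mm along the box because the colour mask was poor. I relied on the contact forces and the flattened view instead.

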